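# Line up the slit lamp's cleaned lens barrels on their rack by length

## Robot

A 6-joint arm with a two-finger parallel gripper is mounted at the origin on the work surface. World frame = base frame: x ahead of the robot, y to its left, z up, the work surface at z = 0. Lengths are in m, angles in rad, forces in N, time in s.
With the tool pointing down it reaches from about 0.325 to 0.9 m from the base axis. Payload 6.1 kg.
Tool frame: the origin (TCP) lies on the centre line of the jaws, within the pads' length; the fingertips stand 25 mm ahead of it and the grasp point (between the pads) lies 6 mm ahead of it; z points along the fingers, y is the line along which they close (so a half turn about z gives the same grasp; the last joint's range is limited). The gripper opens to 87 mm and grips with 3 to 60 N. Pads are 19 mm wide; open, the fingers measure 117 mm over their backs; the gripper's body (75 mm by 190 mm) begins 51 mm behind the grasp point.
Start: joints at [-1.4, 0.22, 1.526, -0, 1.395, -0.126], TCP at [0.183, -0.598, 0.248] pointing down, gripper open.
Joint ranges: [-2.98, 2.98], [-0.91, 2.08], [0.09, 2.57], [-1.24, 4.39], [0.2, 2.65], [-2.68, 2.68]. Speed limits (rad/s): [2.57, 2.57, 3.01, 3.14, 3.14, 3.14].

## Interface

Orientations are given as a unit quaternion [x, y, z, w].
In Python, from station import r, cams gives the robot as it stands.
- The arm moves only by the tool apply_moves, never from a script. Its argument "targets" is a list of rows, each an object of numbers: "tx", "ty", "tz": the shift along the tool's x, y, z in m; "ax", "ay", "az": the turn, a rotation vector about the tool's x, y, z in degrees; "jaw": the opening, from 0 (shut) to 1 (fully open). A call has 1 to 8 rows; each row shifts and turns the commanded pose from where the row before left it, along the tool's axes as they then stand; what a row does not reach is not made up. A row lasts 1/8 s, in which the tool goes at most 62.5 mm and 10.7 degrees, less where a joint would pass 70% of its speed; a pose out of reach is approached as far as the arm can. A call with a gripper value outside its range is refused whole. The fingers move at their own pace and stop on an object; "squeeze" is the grip in N (left out, the last holds). Time passes only in rows, so rows that do not move let the fingers close. It gives the time, the measured TCP pose, the force, the opening and the grip force at its end, in the units of the state.
- r.get_state(): the state, without advancing time (a new reading comes with each control period).
- cams.get_image(name): name is "side" or "top"; returns a dict with "img" (384x512x3 uint8, red, green, blue), "intrinsics" (3x3 intrinsics, pixels), "D" ([k1, k2, p1, p2, k3] as OpenCV has them; the pictures are not rectified), "rvec" (rotation vector, rad) and "tvec" (3), from world to camera coordinates, as OpenCV has them. Camera axes: x right, y down, z forward; pixel columns grow to the right and rows downward; lengths in m; the calibration is good to about 2 mm. A picture is of the moment at which its call begins. There is no depth.
- r.job_done(): hands the job in; it is judged then, once.
The state is a dict: "time_s": time; "joints": joint angles; "joint_vel": joint speeds; "tau": joint torques, N m; "tcp_pos": TCP position; "tcp_rot": TCP orientation; "ft_force": force on the tool from outside, world axes, zero at the start; "wrist_torque": the same for the moment, N m; "gripper_width": opening from 0.0 (shut) to 1.0 (fully open); "gripper_force": force on a finger pad.
Only numpy, scipy, OpenCV 4.12 (cv2) and the standard library are available. Lean on these libraries where they do the work, as an engineer would, in place of code of your own. Each camera call takes 0.05 s, during which the arm holds its last target. There are 200 camera calls.

## Task

The slit lamp's four cleaned lens barrels lie on the green drying rests. Put them back on the grey rack in order of length, one to a cradle: the longest in the cradle next to the yellow stop, then each shorter one in turn, the shortest furthest from the yellow stop. Lower each gently, never dropping it, so that it lies settled between the cradle's two ribs with its middle over the cradle's middle, and leave all four lying still.

Things in the scene. Friction and masses are not known exactly. Their poses are not given: they have to be found in the camera images.
- barrel_white: a loose round black lens barrel with a white band round its middle and a thin grey ring near each end: a smooth cylinder 55 mm long and 30 mm in diameter, 70 g or up to a third more or less. Origin: its centre, on the cylinder's axis; its x axis runs along the cylinder. At the start it lies level on a green drying rest (one barrel a rest), its axis 41 mm above the table, free on both sides; the rest is a 10 mm thick plate with a block and ribs shaped like a rack cradle.
- barrel_blue: a loose round black lens barrel with a blue band round its middle and a thin grey ring near each end: a smooth cylinder 75 mm long and 30 mm in diameter, 95 g or up to a third more or less. Origin: its centre, on the cylinder's axis; its x axis runs along the cylinder. At the start it lies level on a green drying rest (one barrel a rest), its axis 41 mm above the table, free on both sides; the rest is a 10 mm thick plate with a block and ribs shaped like a rack cradle.
- barrel_orange: a loose round black lens barrel with an orange band round its middle and a thin grey ring near each end: a smooth cylinder 95 mm long and 30 mm in diameter, 120 g or up to a third more or less. Origin: its centre, on the cylinder's axis; its x axis runs along the cylinder. At the start it lies level on a green drying rest (one barrel a rest), its axis 41 mm above the table, free on both sides; the rest is a 10 mm thick plate with a block and ribs shaped like a rack cradle.
- barrel_red: a loose round black lens barrel with a red band round its middle and a thin grey ring near each end: a smooth cylinder 115 mm long and 30 mm in diameter, 145 g or up to a third more or less. Origin: its centre, on the cylinder's axis; its x axis runs along the cylinder. At the start it lies level on a green drying rest (one barrel a rest), its axis 41 mm above the table, free on both sides; the rest is a 10 mm thick plate with a block and ribs shaped like a rack cradle.
- cradle_a: one of four alike white cradles fixed on the rack, in any order along the row: a block 44 mm long, 20 mm wide and 14 mm high, on which two round steel ribs, 50 mm long, 6 mm in diameter and 16 mm apart centre to centre, run side by side. A barrel lies lengthwise between the ribs, its axis 31 mm above the cradle's underside (41 mm above the table). Origin: centre of the underside, which is 10 mm above the table; x runs along the ribs, y across them (along the row), z up.
- cradle_b: one of four alike white cradles fixed on the rack, in any order along the row: a block 44 mm long, 20 mm wide and 14 mm high, on which two round steel ribs, 50 mm long, 6 mm in diameter and 16 mm apart centre to centre, run side by side. A barrel lies lengthwise between the ribs, its axis 31 mm above the cradle's underside (41 mm above the table). Origin: centre of the underside, which is 10 mm above the table; x runs along the ribs, y across them (along the row), z up.
- cradle_c: one of four alike white cradles fixed on the rack, in any order along the row: a block 44 mm long, 20 mm wide and 14 mm high, on which two round steel ribs, 50 mm long, 6 mm in diameter and 16 mm apart centre to centre, run side by side. A barrel lies lengthwise between the ribs, its axis 31 mm above the cradle's underside (41 mm above the table). Origin: centre of the underside, which is 10 mm above the table; x runs along the ribs, y across them (along the row), z up.
- cradle_d: one of four alike white cradles fixed on the rack, in any order along the row: a block 44 mm long, 20 mm wide and 14 mm high, on which two round steel ribs, 50 mm long, 6 mm in diameter and 16 mm apart centre to centre, run side by side. A barrel lies lengthwise between the ribs, its axis 31 mm above the cradle's underside (41 mm above the table). Origin: centre of the underside, which is 10 mm above the table; x runs along the ribs, y across them (along the row), z up.
- stop: the yellow round stop, 28 mm in diameter and 18 mm high, fixed on the rack at one end of the row, in line with the cradles and 80 mm from the middle of the first; a grey one like it stands at the other end. Origin: centre of its underside, 10 mm above the table.
- rack: the fixed grey rack plate, 90 mm deep, 460 mm long and 10 mm thick, which bears the four cradles in a row, 80 mm apart from middle to middle, and the two stops at its ends. Origin: centre of its underside, on the table; y runs along the row, x across it (along the cradles' ribs), z up.
Things that resemble listed ones, but are neither listed nor needed, are in the scene too. What is shaped like the barrel_red but pink is not meant.

How it is judged:
By the outcome, as a careful person would: the job done as asked, in the order asked, and still so for the second after the job is handed in, with the robot touching nothing.
It also fails if it takes over 112 s, if anything falls off the work surface, if the arm or the gripper's body presses on something with over 40 N, if the wrist force passes 120 N, or if a joint passes its speed limit or range.

## Working session

There is one attempt and no reset: what is moved stays moved. The work goes in short steps, Python scripts to look and compute and a tool call to move; the robot and the scene stay as the last step left them, time stands still between calls to the robot, and variables do not carry over. Pictures are saved under pics/ and viewed, at most 14 in all, crops included, and the job is handed in when it is done.

Besides the shell and the picture viewer there is one more tool, called in YAML: its name, and indented under it one key for each argument. apply_moves: Moves the arm, as the interface text tells. Its arguments: {"type":"object","properties":{"targets":{"type":"array","items":{"type":"object","properties":{"tx":{"type":"number"},"ty":{"type":"number"},"tz":{"type":"number"},"ax":{"type":"number"},"ay":{"type":"number"},"az":{"type":"number"},"jaw":{"type":"number"}}}},"squeeze":{"type":"number"}},"required":["targets"]}

```bash
mkdir -p pics; ls; python3 - <<'E'
from station import r,cams
import cv2
s=r.get_state(); print({k:s[k] for k in('time_s','tcp_pos','tcp_rot','gripper_width')})
for n in('side','top'):
    d=cams.get_image(n); cv2.imwrite(f'pics/{n}0.png',cv2.resize(d['img'][:,:,::-1],(800,600),interpolation=cv2.INTER_CUBIC)); cv2.imwrite(f'{n}.png',d['img'][:,:,::-1])
    print(n,d['intrinsics'],d['D'],d['rvec'],d['tvec'])
E
```

```text
pics
{'time_s': 0.0, 'tcp_pos': array([ 0.18270771, -0.59710323,  0.24642777]), 'tcp_rot': array([ 9.89007602e-01,  1.47861525e-01, -1.54532440e-05, -9.65377424e-04]), 'gripper_width': 1.0036769490365935}
side [[356.80177312   0.         247.61864432]
 [  0.         356.80177312 188.6776069 ]
 [  0.           0.           1.        ]] [-0.01034942  0.          0.          0.          0.        ] [ 0.34017239 -2.70170689  1.30428411] [0.52105685 0.1679095  0.80338465]
top [[366.85394478   0.         255.24954002]
 [  0.         366.85394478 195.36051836]
 [  0.           0.           1.        ]] [-0.00682235  0.          0.          0.          0.        ] [ 1.9561668  -2.25750228  0.24175821] [-7.91747760e-04  5.69676071e-01  7.92139096e-01]
```

View pics/side0.png

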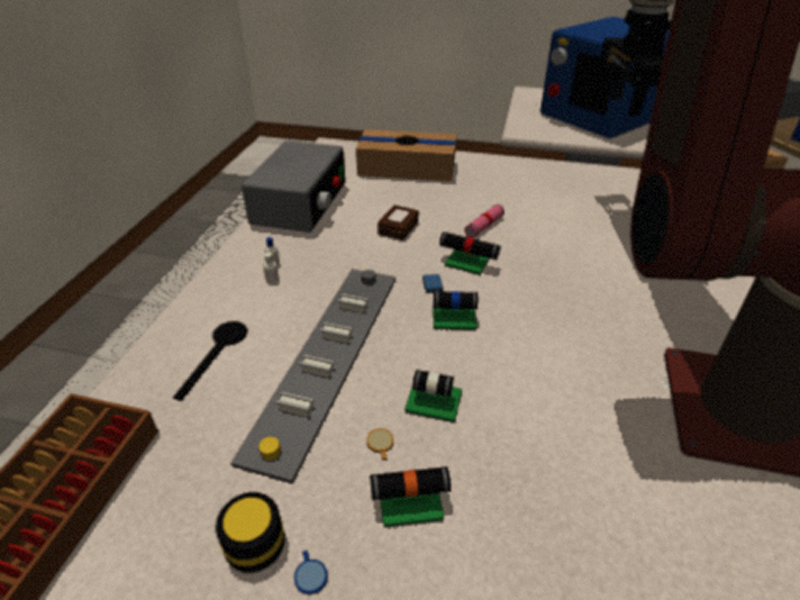

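View pics/top0.png

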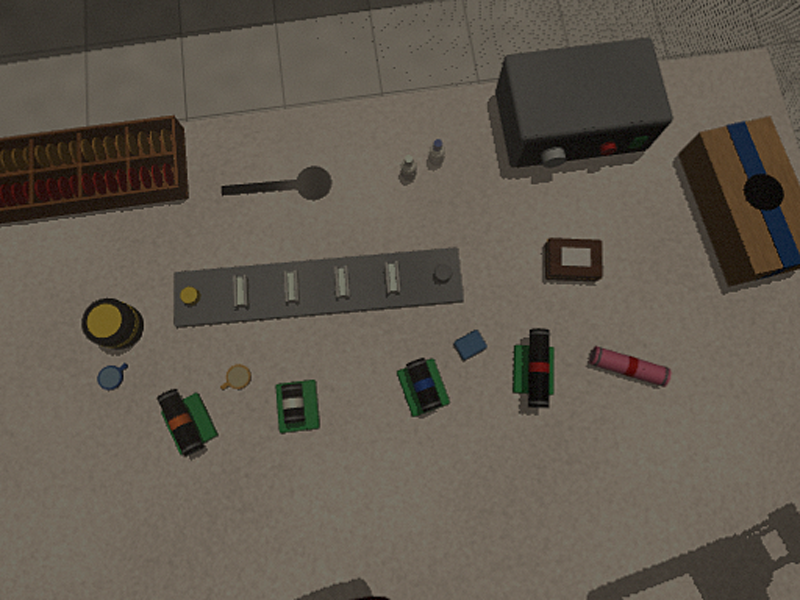

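The top view shows the barrels (800x600 px) at orange (180,421), white (292,403), blue (423,384) and red (539,368). The rack runs from the yellow stop (189,296) to the grey stop (442,272), with cradles at (240,291), (291,287), (342,282) and (392,278). 

Possible mix-ups:
- The pink cylinder with a red band at (629,366) could be taken for barrel_red.
- The yellow-topped jar at (112,323) and the tan ring at (237,377) could be taken for the yellow stop.

By the description I choose the black red-banded barrel at (539,368) and the yellow stop on the rack at (189,296). I'll check both in close crops.

```bash
python3 - <<'E'
import cv2
a=cv2.imread('top.png')[155:300,90:370]; b=cv2.imread('side.png')[130:345,145:335]
g=lambda i:cv2.convertScaleAbs(i,alpha=1.6,beta=15)
cv2.imwrite('pics/topc.png',cv2.resize(g(a[:, :145]),None,fx=4,fy=4,interpolation=cv2.INTER_CUBIC))
cv2.imwrite('pics/topd.png',cv2.resize(g(a[:,135:]),None,fx=4,fy=4,interpolation=cv2.INTER_CUBIC))
cv2.imwrite('pics/sidec.png',cv2.resize(g(b),None,fx=2.79,fy=2.79,interpolation=cv2.INTER_CUBIC))
E
```

```text
(no output)
```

View pics/topc.png

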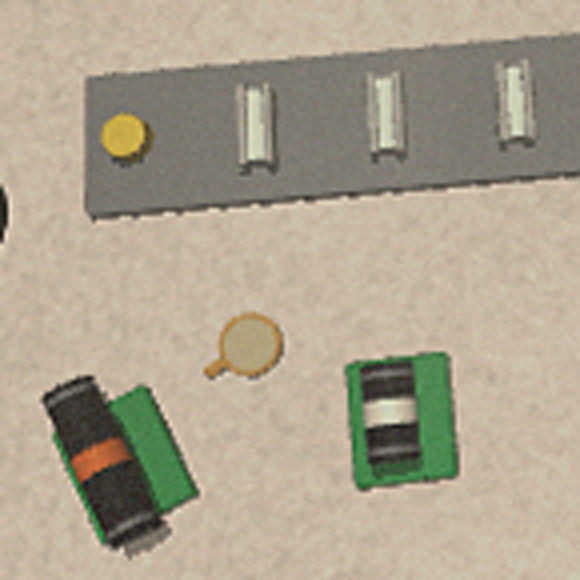

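View pics/topd.png

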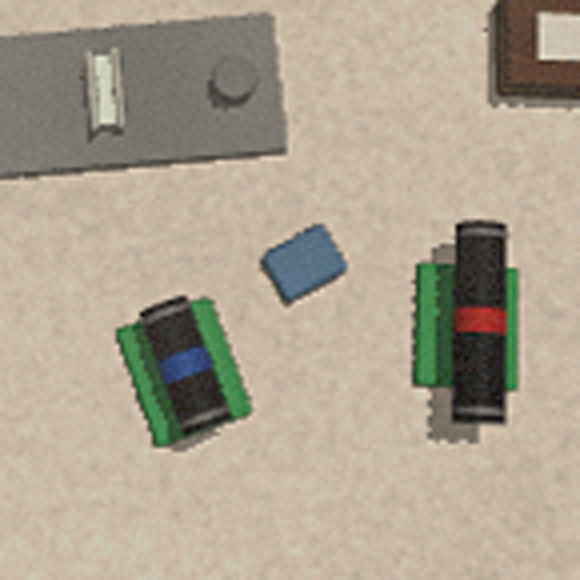

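View pics/sidec.png

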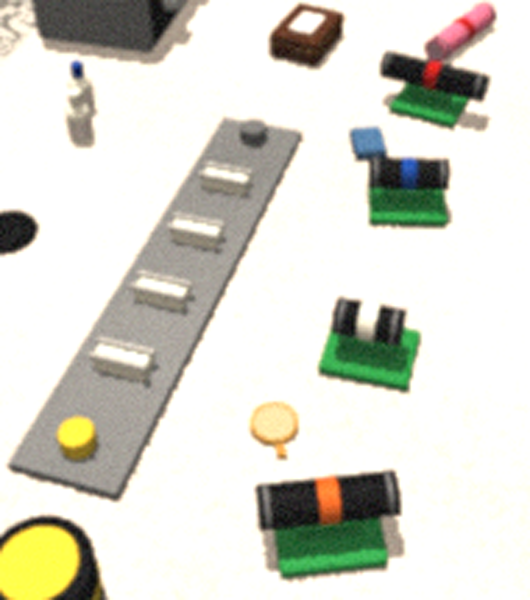

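The crops confirm the choices: red-banded black barrel, pink one lies apart, and the yellow stop is fixed on the rack. I read the corners from these crops and fit poses over both views.

```bash
cat > geo.py <<'E'
import numpy as np,cv2
from station import r,cams
from scipy.optimize import least_squares
from scipy.spatial.transform import Rotation as R
C={n:cams.get_image(n) for n in('side','top')}
def proj(n,P):
    c=C[n]; return cv2.projectPoints(np.float64(P).reshape(-1,1,3),c['rvec'],c['tvec'],c['intrinsics'],c['D'])[0][:,0]
OFF={'c':('top',4,90,155),'d':('top',4,225,155),'s':('side',2.79,145,130)}
def raw(k,p):
    n,s,ox,oy=OFF[k]; return (np.float64(p)+.5)/s-.5+[ox,oy]
def rect(pts):
    (c,wh,a)=cv2.minAreaRect(np.float32(pts)); b=cv2.boxPoints((c,wh,a)); e=b[1]-b[0],b[2]-b[1]
    e=max(e,key=np.linalg.norm); return np.array(c),np.arctan2(e[1],e[0])
def cyl(x,y,z,yaw,L):
    t=np.linspace(0,2*np.pi,60); d=np.array([np.cos(yaw),np.sin(yaw),0]); q=np.array([-d[1],d[0],0])
    return np.vstack([[x,y,z]+s*L/2*d+.015*(np.outer(np.cos(t),q)+np.outer(np.sin(t),[0,0,1])) for s in(-1,1)])
def fit(L,obs,x0):
    O=[(OFF[k][0],*rect(raw(k,p))) for k,p in obs]
    def f(v):
        o=[]
        for n,c,a in O:
            pc,pa=rect(proj(n,cyl(*v,L))); da=(pa-a+np.pi/2)%np.pi-np.pi/2
            o+=[*(pc-c),da*L*150*(1 if n=='top' else .3)]
        return o
    return least_squares(f,x0,diff_step=1e-3,x_scale=[.1,.1,.1,1])
def tri(pts):
    f=lambda v:np.concatenate([proj(OFF[k][0],v)[0]-raw(k,p) for k,p in pts]); return least_squares(f,[.55,0,.03])
E
cat > m.py <<'E'
from geo import *
def ground(k,p,z): 
    return least_squares(lambda v:proj(OFF[k][0],[*v,z])[0]-raw(k,p),[.5,0]).x
B=dict(orange=(.095,'c',[(43,397),(92,377),(165,517),(118,545)],[(258,487),(395,472),(399,514),(262,528)]),
white=(.055,'c',[(362,367),(413,365),(418,460),(369,465)],[(337,298),(405,309),(402,346),(334,335)]),
blue=(.075,'d',[(140,310),(185,296),(230,418),(184,434)],[(370,158),(448,160),(447,188),(372,188)]),
red=(.115,'d',[(456,223),(505,223),(504,421),(453,420)],[(388,52),(488,72),(484,98),(382,78)]))
for n,(L,k,t,s) in B.items():
    g=ground(k,np.mean(t,0),.041)
    best=min((fit(L,[(k,t),('s',s)],[*g,.04,y]) for y in(-.4,0,.4)),key=lambda q:q.cost)
    print(n,best.x.round(4),'cost',round(best.cost,3),'top-only',g.round(4))
cr=[('c',(258,127)),('c',(387.5,116)),('c',(516.5,103)),('d',(105,93))]; sd=[(123,355),(162,286),(196,227),(227,176)]
for (k,p),s in zip(cr,sd): q=tri([(k,p),('s',s)]); print('cradle',ground(k,p,.026).round(4),'tri',q.x.round(4),round(q.cost,2))
for k,p,s in(('c',(124,135),(76,432)),('d',(235,77),(253,128))): q=tri([(k,p),('s',s)]); print('stop',ground(k,p,.028).round(4),'tri',q.x.round(4))
pts=[ground('c',(124,135),.028)]+[ground(k,p,.026) for k,p in cr]+[ground('d',(235,77),.028)]
o=np.array([-200,-120,-40,40,120,200])/1000
q=least_squares(lambda v:(np.array(pts)-(v[:2]+np.outer(o,[np.cos(v[2]),np.sin(v[2])]))).ravel(),[.6,0,-1.5])
print('row',q.x.round(4),(q.fun*1000).round(1)); print((q.x[:2]+np.outer(o,[np.cos(q.x[2]),np.sin(q.x[2])])).round(4))
s=r.get_state();print(R.from_quat(s['tcp_rot']).as_matrix().round(3))
E
python3 m.py
```

```text
orange [0.4421 0.2588 0.0398 0.3991] cost 0.009 top-only [0.4421 0.2586]
white [ 0.4445  0.0933  0.0407 -0.0317] cost 0.075 top-only [0.4441 0.0936]
blue [ 0.4454 -0.1014  0.0405  0.1923] cost 0.06 top-only [ 0.4449 -0.1011]
red [ 0.4447 -0.2737  0.043  -0.1928] cost 0.033 top-only [ 0.4449 -0.2748]
cradle [0.6292 0.1588] tri [0.6317 0.1599 0.0224] 0.29
cradle [0.6248 0.0796] tri [0.6273 0.0803 0.0233] 0.47
cradle [6.216e-01 4.000e-04] tri [0.6237 0.0008 0.0231] 0.27
cradle [ 0.6167 -0.0784] tri [ 0.6188 -0.0784  0.0222] 0.2
stop [0.6353 0.2397] tri [0.6366 0.2406 0.026 ]
stop [ 0.6148 -0.1588] tri [ 0.6164 -0.1592  0.0236]
row [ 0.6237  0.0402 -1.6223] [ 1.3 -0.2 -0.7 -1.3 -1.  -0.6 -0.   0.1 -0.9  1.2  1.3  0.8]
[[ 6.340e-01  2.400e-01]
 [ 6.299e-01  1.601e-01]
 [ 6.258e-01  8.020e-02]
 [ 6.217e-01  3.000e-04]
 [ 6.176e-01 -7.960e-02]
 [ 6.134e-01 -1.595e-01]]
[[ 0.956  0.292 -0.   ]
 [ 0.292 -0.956  0.001]
 [ 0.    -0.001 -1.   ]]
```

```bash
cat >> m.py <<'E'
print('--- yaw check')
for n,(L,k,t,s) in B.items():
    for K,q in((k,t),('s',s)):
        m=[(0,1),(2,3)] if K!='s' else [(0,3),(1,2)]
        g=[ground(K,(np.array(q[a],float)+q[b])/2,.041) for a,b in m]
        d=g[0]-g[1]; d*=np.sign(d[0]); print(n,K,np.mean(g,0).round(4),'yaw',np.arctan2(d[1],d[0]).round(3),'len',np.linalg.norm(d).round(4))
E
python3 m.py | sed -n '/---/,$p'
```

```text
--- yaw check
orange c [0.4425 0.2588] yaw 0.403 len 0.0946
orange s [0.441  0.2597] yaw 0.367 len 0.0935
white c [0.4443 0.0936] yaw -0.04 len 0.0551
white s [0.4455 0.0938] yaw 0.028 len 0.0552
blue d [ 0.4452 -0.1011] yaw 0.199 len 0.0752
blue s [ 0.4449 -0.1018] yaw 0.22 len 0.0725
red d [ 0.4457 -0.275 ] yaw -0.204 len 0.1153
red s [ 0.4454 -0.2772] yaw -0.12 len 0.1125
```

```bash
cat > go.py <<'E'
import sys,numpy as np
from station import r
from scipy.spatial.transform import Rotation as R
# pairs of waypoints x,y,z,yaw : prints turn (deg) then shift in the tool frame after the turn
s=r.get_state(); p=np.array(s['tcp_pos']); M=R.from_quat(s['tcp_rot']).as_matrix()
print('t',round(s['time_s'],2),'pos',p.round(4),'psi',np.arctan2(M[1,0],M[0,0]).round(4),'tilt',M[2,:2].round(4),'w',round(s['gripper_width'],3),'F',np.round(s['ft_force'],1),'g',round(s['gripper_force'],1))
psi=np.arctan2(M[1,0],M[0,0])
for a in sys.argv[1:]:
    x,y,z,w=map(float,a.split(',')); d=np.array([x,y,z])-p; c,q=np.cos(w),np.sin(w)
    print('az %.2f tx %.1f ty %.1f tz %.1f mm'%(-np.degrees(w-psi),1e3*(d[0]*c+d[1]*q),1e3*(d[0]*q-d[1]*c),-1e3*d[2])); p=np.array([x,y,z]); psi=w
E
python3 go.py .445,-.2745,.15,-.19
```

```text
t 0.3 pos [ 0.1828 -0.5975  0.2471] psi 0.2968 tilt [ 0.0001 -0.0007] w 0.999 F [-0.3  0.4  0.6] g 0.0
az 27.89 tx 196.5 ty -366.7 tz 97.1 mm
```

apply_moves:
  targets:
    - {"az": 9.3,"jaw": 0.7}
    - {"az": 9.3}
    - {"az": 9.3}
    - {"tx": 0.028,"ty": -0.05}
    - {"tx": 0.028,"ty": -0.05}
    - {"tx": 0.028,"ty": -0.05}
    - {"tx": 0.028,"ty": -0.05}
    - {"tx": 0.028,"ty": -0.05}
  squeeze: 15

```text
$.targets[0]: bad value
```

apply_moves:
  targets:
    - {"tx": 0.028,"ty": -0.058}
    - {"tx": 0.028,"ty": -0.058}
    - {"tz": 0.05}
    - {"tz": 0.047}
    - {"tz": 0}
    - {"tz": 0}

```text
$.targets[0]: bad value
```

```bash
python3 go.py .445,-.2745,.15,-.19 .445,-.2745,.048,-.19
```

```text
t 0.3 pos [ 0.1828 -0.5975  0.2471] psi 0.2968 tilt [ 0.0001 -0.0007] w 0.999 F [-0.3  0.4  0.6] g 0.0
az 27.89 tx 196.5 ty -366.7 tz 97.1 mm
az -0.00 tx 0.0 ty -0.0 tz 102.0 mm
```

apply_moves:
  targets:
    - {"tx": 0,"ty": 0,"tz": 0,"ax": 0,"ay": 0,"az": 9.3,"jaw": 0.7}
    - {"tx": 0,"ty": 0,"tz": 0,"ax": 0,"ay": 0,"az": 9.3,"jaw": 0.7}
    - {"tx": 0,"ty": 0,"tz": 0,"ax": 0,"ay": 0,"az": 9.3,"jaw": 0.7}
    - {"tx": 0.028,"ty": -0.05,"tz": 0,"ax": 0,"ay": 0,"az": 0,"jaw": 0.7}
    - {"tx": 0.028,"ty": -0.05,"tz": 0,"ax": 0,"ay": 0,"az": 0,"jaw": 0.7}
    - {"tx": 0.028,"ty": -0.05,"tz": 0,"ax": 0,"ay": 0,"az": 0,"jaw": 0.7}
    - {"tx": 0.028,"ty": -0.05,"tz": 0,"ax": 0,"ay": 0,"az": 0,"jaw": 0.7}
    - {"tx": 0.028,"ty": -0.05,"tz": 0,"ax": 0,"ay": 0,"az": 0,"jaw": 0.7}
  squeeze: 15

```text
time_s: 1.3
tcp_pos: [0.3685, -0.3771, 0.2477]
tcp_rot: [0.995, -0.095, 0.0, 0.0]
ft_force: [0.5, -0.6, -0.5]
gripper_width: 0.701
gripper_force: 0.0
```

```bash
python3 go.py .445,-.2745,.15,-.19 .445,-.2745,.048,-.19
```

```text
t 1.3 pos [ 0.3685 -0.3771  0.2477] psi -0.1905 tilt [0.0005 0.0003] w 0.701 F [ 0.5 -0.6 -0.5] g 0.0
az -0.03 tx 55.8 ty -115.2 tz 97.7 mm
az -0.00 tx 0.0 ty -0.0 tz 102.0 mm
```

apply_moves:
  targets:
    - {"tx": 0.028,"ty": -0.055,"tz": 0,"ax": 0,"ay": 0,"az": 0,"jaw": 0.7}
    - {"tx": 0.028,"ty": -0.055,"tz": 0,"ax": 0,"ay": 0,"az": 0,"jaw": 0.7}
    - {"tx": 0,"ty": 0,"tz": 0.05,"ax": 0,"ay": 0,"az": 0,"jaw": 0.7}
    - {"tx": 0,"ty": 0,"tz": 0.048,"ax": 0,"ay": 0,"az": 0,"jaw": 0.7}
    - {"tx": 0,"ty": 0,"tz": 0,"ax": 0,"ay": 0,"az": 0,"jaw": 0.7}
    - {"tx": 0,"ty": 0,"tz": 0,"ax": 0,"ay": 0,"az": 0,"jaw": 0.7}

```text
time_s: 2.05
tcp_pos: [0.444, -0.282, 0.1513]
tcp_rot: [0.995, -0.095, 0.001, 0.001]
ft_force: [0.0, 0.0, 1.1]
gripper_width: 0.702
gripper_force: 0.0
```

```bash
python3 go.py .445,-.2745,.15,-.19 .445,-.2745,.048,-.19; python3 - <<'E'
from station import cams
import cv2
cv2.imwrite('pics/t1.png',cv2.resize(cams.get_image('top')['img'][190:290,280:440,::-1],None,fx=5,fy=5,interpolation=cv2.INTER_CUBIC))
E
```

```text
t 2.05 pos [ 0.444  -0.282   0.1513] psi -0.1905 tilt [0.0016 0.0009] w 0.702 F [0.  0.  1.1] g 0.0
az -0.03 tx -0.4 ty -7.6 tz 1.3 mm
az -0.00 tx 0.0 ty -0.0 tz 102.0 mm
```

View pics/t1.png

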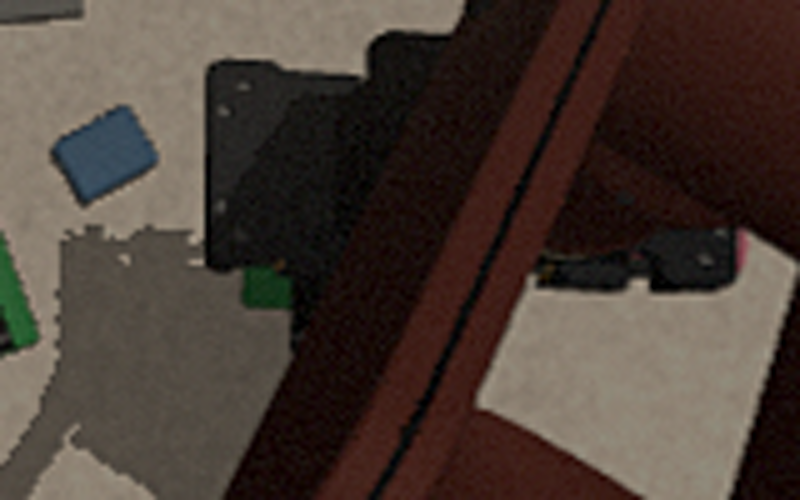

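The top view is hidden by the arm, with the gripper body over the red rest at about (250,170), so I descend on the measurement. The measured shift is still 7.6 mm short in y.

apply_moves:
  targets:
    - {"tx": 0,"ty": -0.0076,"tz": 0.03,"ax": 0,"ay": 0,"az": 0,"jaw": 0.7}
    - {"tx": 0,"ty": 0,"tz": 0.03,"ax": 0,"ay": 0,"az": 0,"jaw": 0.7}
    - {"tx": 0,"ty": 0,"tz": 0.02,"ax": 0,"ay": 0,"az": 0,"jaw": 0.7}
    - {"tx": 0,"ty": 0,"tz": 0.015,"ax": 0,"ay": 0,"az": 0,"jaw": 0.7}
    - {"tx": 0,"ty": 0,"tz": 0.008,"ax": 0,"ay": 0,"az": 0,"jaw": 0.7}
    - {"tx": 0,"ty": 0,"tz": 0,"ax": 0,"ay": 0,"az": 0,"jaw": 0.7}
    - {"tx": 0,"ty": 0,"tz": 0,"ax": 0,"ay": 0,"az": 0,"jaw": 0.7}

```text
time_s: 2.98
tcp_pos: [0.4453, -0.2743, 0.0475]
tcp_rot: [0.995, -0.095, 0.001, 0.0]
ft_force: [-0.3, -0.2, -0.7]
gripper_width: 0.699
gripper_force: 0.0
```

```bash
python3 go.py .445,-.2745,.048,-.19; python3 - <<'E'
from station import cams
import cv2
cv2.imwrite('pics/s1.png',cv2.resize(cams.get_image('side')['img'][110:210,250:370,::-1],None,fx=5,fy=5,interpolation=cv2.INTER_CUBIC))
E
```

```text
t 2.98 pos [ 0.4453 -0.2743  0.0475] psi -0.1902 tilt [0.0013 0.0008] w 0.699 F [-0.3 -0.2 -0.7] g 0.0
az -0.01 tx -0.3 ty 0.3 tz -0.5 mm
```

View pics/s1.png

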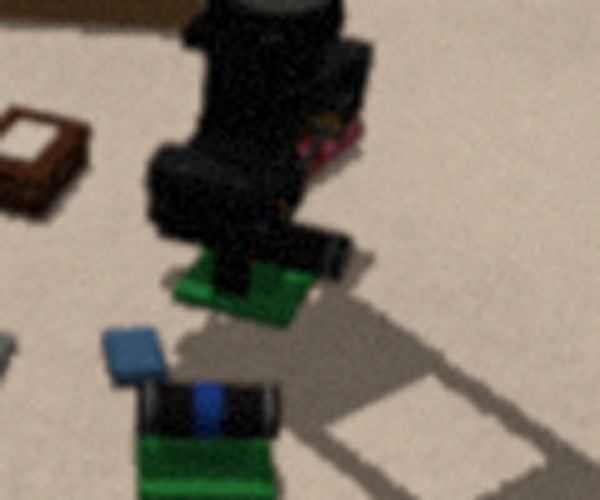

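The fingers straddle the red barrel with no contact; the near finger is at about (235,275). Closing.

apply_moves:
  targets:
    - {"tx": 0,"ty": 0,"tz": 0,"ax": 0,"ay": 0,"az": 0,"jaw": 0.4}
    - {"tx": 0,"ty": 0,"tz": 0,"ax": 0,"ay": 0,"az": 0,"jaw": 0.3}
    - {"tx": 0,"ty": 0,"tz": 0,"ax": 0,"ay": 0,"az": 0,"jaw": 0.25}
    - {"tx": 0,"ty": 0,"tz": 0,"ax": 0,"ay": 0,"az": 0,"jaw": 0.25}
    - {"tx": 0,"ty": 0,"tz": 0,"ax": 0,"ay": 0,"az": 0,"jaw": 0.2}
    - {"tx": 0,"ty": 0,"tz": 0,"ax": 0,"ay": 0,"az": 0,"jaw": 0.2}
  squeeze: 20

```text
time_s: 3.78
tcp_pos: [0.445, -0.2743, 0.0469]
tcp_rot: [0.995, -0.095, 0.0, 0.0]
ft_force: [0.4, -3.3, 1.1]
gripper_width: 0.336
gripper_force: 20.0
```

```bash
python3 go.py .445,-.2745,.148,-.19 .63,.16,.148,-.0515 .63,.16,.0475,-.0515
```

```text
t 3.77 pos [ 0.445  -0.2743  0.0469] psi -0.1902 tilt [0.0009 0.0009] w 0.336 F [ 0.4 -3.3  1.1] g 20.0
az -0.01 tx 0.0 ty 0.2 tz -101.1 mm
az -7.94 tx 162.4 ty -443.4 tz -0.0 mm
az -0.00 tx 0.0 ty -0.0 tz 100.5 mm
```

apply_moves:
  targets:
    - {"tx": 0,"ty": 0,"tz": -0.01,"ax": 0,"ay": 0,"az": 0,"jaw": 0.2}
    - {"tx": 0,"ty": 0,"tz": -0.025,"ax": 0,"ay": 0,"az": 0,"jaw": 0.2}
    - {"tx": 0,"ty": 0,"tz": -0.035,"ax": 0,"ay": 0,"az": 0,"jaw": 0.2}
    - {"tx": 0,"ty": 0,"tz": -0.03,"ax": 0,"ay": 0,"az": -8,"jaw": 0.2}
    - {"tx": 0.02,"ty": -0.05,"tz": 0,"ax": 0,"ay": 0,"az": 0,"jaw": 0.2}
    - {"tx": 0.02,"ty": -0.055,"tz": 0,"ax": 0,"ay": 0,"az": 0,"jaw": 0.2}
    - {"tx": 0.02,"ty": -0.055,"tz": 0,"ax": 0,"ay": 0,"az": 0,"jaw": 0.2}
    - {"tx": 0.02,"ty": -0.055,"tz": 0,"ax": 0,"ay": 0,"az": 0,"jaw": 0.2}

```text
time_s: 4.78
tcp_pos: [0.5355, -0.0609, 0.1469]
tcp_rot: [1.0, -0.025, -0.0, -0.0]
ft_force: [0.3, -0.9, -1.1]
gripper_width: 0.339
gripper_force: 20.0
```

apply_moves:
  targets:
    - {"tx": 0.02,"ty": -0.055,"tz": 0,"ax": 0,"ay": 0,"az": 0,"jaw": 0.2}
    - {"tx": 0.02,"ty": -0.055,"tz": 0,"ax": 0,"ay": 0,"az": 0,"jaw": 0.2}
    - {"tx": 0.02,"ty": -0.05,"tz": 0,"ax": 0,"ay": 0,"az": 0,"jaw": 0.2}
    - {"tx": 0.02,"ty": -0.04,"tz": 0,"ax": 0,"ay": 0,"az": 0,"jaw": 0.2}
    - {"tx": 0,"ty": 0,"tz": 0,"ax": 0,"ay": 0,"az": 0,"jaw": 0.2}
    - {"tx": 0,"ty": 0,"tz": 0,"ax": 0,"ay": 0,"az": 0,"jaw": 0.2}

```text
time_s: 5.52
tcp_pos: [0.6246, 0.1327, 0.1462]
tcp_rot: [1.0, -0.025, -0.001, 0.0]
ft_force: [0.4, -0.2, -1.3]
gripper_width: 0.334
gripper_force: 20.0
```

```bash
python3 go.py .63,.16,.1,-.0515 .63,.16,.0475,-.0515; python3 - <<'E'
from station import cams
import cv2
cv2.imwrite('pics/s2.png',cv2.resize(cams.get_image('side')['img'][130:330,90:330,::-1],None,fx=3,fy=3,interpolation=cv2.INTER_CUBIC))
E
```

```text
t 5.53 pos [0.6246 0.1327 0.1462] psi -0.0498 tilt [-0.0017  0.0004] w 0.334 F [ 0.4 -0.2 -1.3] g 20.0
az 0.10 tx 3.9 ty -27.6 tz 46.2 mm
az -0.00 tx 0.0 ty -0.0 tz 52.5 mm
```

View pics/s2.png

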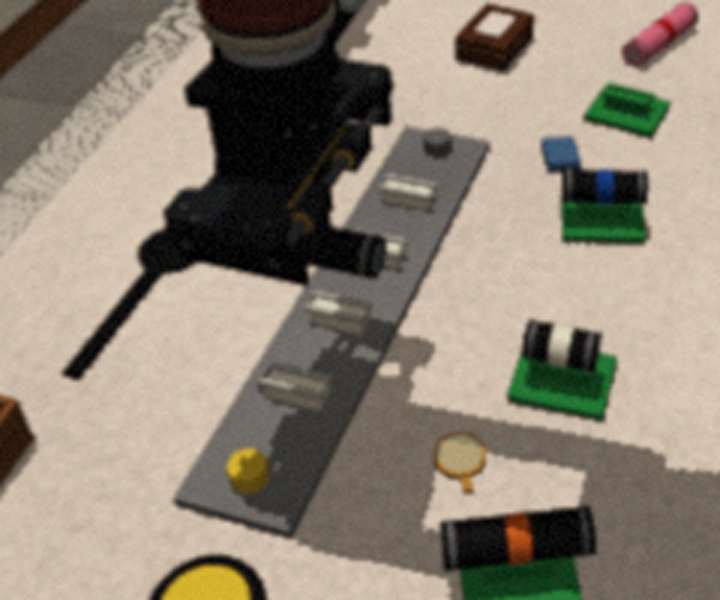

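Red is held level above the rack, its robot-side end at about (375,255) in the crop, with cradle 1 at (293,388). I'll move over it and lower partway.

apply_moves:
  targets:
    - {"tx": 0.002,"ty": -0.014,"tz": 0,"ax": 0,"ay": 0,"az": 0,"jaw": 0.2}
    - {"tx": 0.0022,"ty": -0.0136,"tz": 0.01,"ax": 0,"ay": 0,"az": 0,"jaw": 0.2}
    - {"tx": 0,"ty": 0,"tz": 0.03,"ax": 0,"ay": 0,"az": 0,"jaw": 0.2}
    - {"tx": 0,"ty": 0,"tz": 0.03,"ax": 0,"ay": 0,"az": 0,"jaw": 0.2}
    - {"tx": 0,"ty": 0,"tz": 0.015,"ax": 0,"ay": 0,"az": 0,"jaw": 0.2}
    - {"tx": 0,"ty": 0,"tz": 0,"ax": 0,"ay": 0,"az": 0,"jaw": 0.2}
    - {"tx": 0,"ty": 0,"tz": 0,"ax": 0,"ay": 0,"az": 0,"jaw": 0.2}

```text
time_s: 6.45
tcp_pos: [0.632, 0.1602, 0.0628]
tcp_rot: [1.0, -0.025, 0.001, -0.0]
ft_force: [0.1, -0.4, -1.6]
gripper_width: 0.338
gripper_force: 20.0
```

```bash
python3 go.py .6305,.16,.06,-.0515 .6305,.16,.0475,-.0515; python3 - <<'E'
from geo import *
s=r.get_state(); p=s['tcp_pos']; y=-.05
im=C['side']['img'][225:305,140:260,::-1].copy()
cv2.imwrite('pics/s3.png',cv2.resize(im,None,fx=6,fy=6,interpolation=cv2.INTER_CUBIC))
h=proj('side',cyl(p[0],p[1],p[2]-.006,y,.115))
print(((cv2.convexHull(np.float32(h))[:,0]-[140,225]+.5)*6).max(0), ((h[:60]-[140,225]+.5)*6).mean(0),((h[60:]-[140,225]+.5)*6).mean(0))
for o in(.16,.08): print('rib ends',((proj('side',[[.6304+a*.025*np.cos(.05)+b*.008*.05,.16-a*.025*.05+b*.008,.025] for a in(-1,1) for b in(-1,1)])-[140,225]+.5)*6).round());break
E
```

```text
t 6.45 pos [0.632  0.1602 0.0628] psi -0.0506 tilt [ 0.0019 -0.0004] w 0.338 F [ 0.1 -0.4 -1.6] g 20.0
az 0.05 tx -1.5 ty 0.3 tz 2.8 mm
az -0.00 tx 0.0 ty -0.0 tz 12.5 mm
[448.55447388 208.61480713] [432.27486883 167.40984767] [143.43525774  98.30849392]
rib ends [[371. 191.]
 [354. 223.]
 [249. 161.]
 [230. 192.]]
```

View pics/s3.png

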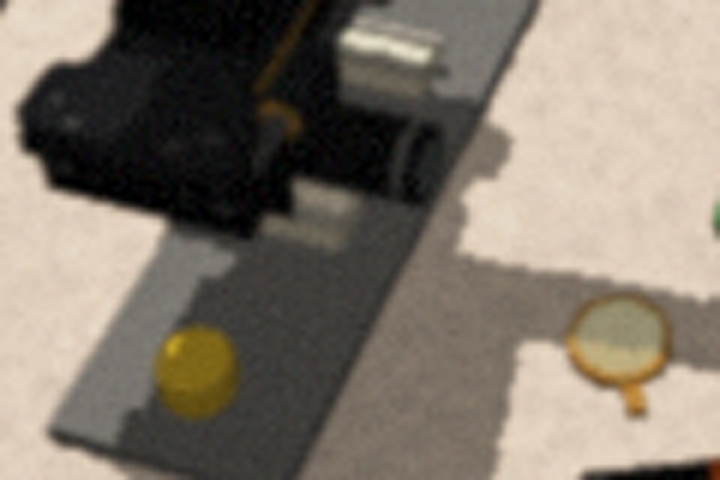

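Red's right end is at about (442,160), against a predicted 448, and the cradle 1 ribs show at (360,200) under it. They agree to about 2 mm, so I lower gently.

apply_moves:
  targets:
    - {"tx": -0.001,"ty": 0,"tz": 0.006,"ax": 0,"ay": 0,"az": 0,"jaw": 0.2}
    - {"tx": 0,"ty": 0,"tz": 0.004,"ax": 0,"ay": 0,"az": 0,"jaw": 0.2}
    - {"tx": 0,"ty": 0,"tz": 0.002,"ax": 0,"ay": 0,"az": 0,"jaw": 0.2}
    - {"tx": 0,"ty": 0,"tz": 0.0015,"ax": 0,"ay": 0,"az": 0,"jaw": 0.2}
    - {"tx": 0,"ty": 0,"tz": 0,"ax": 0,"ay": 0,"az": 0,"jaw": 0.2}
    - {"tx": 0,"ty": 0,"tz": 0,"ax": 0,"ay": 0,"az": 0,"jaw": 0.2}

```text
time_s: 7.3
tcp_pos: [0.6302, 0.16, 0.0481]
tcp_rot: [1.0, -0.025, 0.0, -0.0]
ft_force: [-0.4, -0.2, -0.8]
gripper_width: 0.337
gripper_force: 20.0
```

```bash
python3 go.py .631,.16,.0475,-.0515
```

```text
t 7.3 pos [0.6302 0.16   0.0481] psi -0.0506 tilt [ 0.0002 -0.0001] w 0.337 F [-0.4 -0.2 -0.8] g 20.0
az 0.05 tx 0.8 ty 0.0 tz 0.6 mm
```

Not touching yet; I lower in 0.5 mm steps.

apply_moves:
  targets:
    - {"tx": 0.0008,"ty": 0,"tz": 0.0005,"ax": 0,"ay": 0,"az": 0,"jaw": 0.2}
    - {"tx": 0,"ty": 0,"tz": 0.0005,"ax": 0,"ay": 0,"az": 0,"jaw": 0.2}
    - {"tx": 0,"ty": 0,"tz": 0,"ax": 0,"ay": 0,"az": 0,"jaw": 0.2}
    - {"tx": 0,"ty": 0,"tz": 0,"ax": 0,"ay": 0,"az": 0,"jaw": 0.2}

```text
time_s: 7.8
tcp_pos: [0.631, 0.16, 0.0472]
tcp_rot: [1.0, -0.025, 0.0, -0.0]
ft_force: [-0.3, 0.8, -0.1]
gripper_width: 0.34
gripper_force: 20.0
```

apply_moves:
  targets:
    - {"tx": 0,"ty": 0,"tz": 0.0005,"ax": 0,"ay": 0,"az": 0,"jaw": 0.2}
    - {"tx": 0,"ty": 0,"tz": 0,"ax": 0,"ay": 0,"az": 0,"jaw": 0.2}
    - {"tx": 0,"ty": 0,"tz": 0,"ax": 0,"ay": 0,"az": 0,"jaw": 0.2}

```text
time_s: 8.18
tcp_pos: [0.6311, 0.1601, 0.047]
tcp_rot: [1.0, -0.025, 0.0, -0.0]
ft_force: [-0.9, 0.3, 3.6]
gripper_width: 0.337
gripper_force: 20.0
```

Contact is made (+3.6 N) and there is almost no side force. Releasing and rising.

apply_moves:
  targets:
    - {"tx": 0,"ty": 0,"tz": 0,"ax": 0,"ay": 0,"az": 0,"jaw": 0.36}
    - {"tx": 0,"ty": 0,"tz": 0,"ax": 0,"ay": 0,"az": 0,"jaw": 0.45}
    - {"tx": 0,"ty": 0,"tz": 0,"ax": 0,"ay": 0,"az": 0,"jaw": 0.6}
    - {"tx": 0,"ty": 0,"tz": 0,"ax": 0,"ay": 0,"az": 0,"jaw": 0.6}
    - {"tx": 0,"ty": 0,"tz": -0.02,"ax": 0,"ay": 0,"az": 0,"jaw": 0.6}
    - {"tx": 0,"ty": 0,"tz": -0.04,"ax": 0,"ay": 0,"az": 0,"jaw": 0.6}
    - {"tx": 0,"ty": 0,"tz": -0.05,"ax": 0,"ay": 0,"az": 0,"jaw": 0.6}

```text
time_s: 9.05
tcp_pos: [0.6303, 0.1599, 0.158]
tcp_rot: [1.0, -0.025, -0.001, 0.0]
ft_force: [-0.1, 0.4, 1.0]
gripper_width: 0.602
gripper_force: 0.0
```

```bash
python3 go.py .442,.2588,.15,.395 .442,.2588,.0475,.395
```

```text
t 9.05 pos [0.6303 0.1599 0.158 ] psi -0.0505 tilt [-0.0012  0.0002] w 0.602 F [-0.1  0.4  1. ] g 0.0
az -25.53 tx -135.8 ty -163.7 tz 8.0 mm
az -0.00 tx 0.0 ty 0.0 tz 102.5 mm
```

apply_moves:
  targets:
    - {"tx": 0,"ty": 0,"tz": 0,"ax": 0,"ay": 0,"az": -8.5,"jaw": 0.7}
    - {"tx": 0,"ty": 0,"tz": 0,"ax": 0,"ay": 0,"az": -8.5,"jaw": 0.7}
    - {"tx": 0,"ty": 0,"tz": 0,"ax": 0,"ay": 0,"az": -8.5,"jaw": 0.7}
    - {"tx": -0.034,"ty": -0.041,"tz": 0.002,"ax": 0,"ay": 0,"az": 0,"jaw": 0.7}
    - {"tx": -0.034,"ty": -0.041,"tz": 0.002,"ax": 0,"ay": 0,"az": 0,"jaw": 0.7}
    - {"tx": -0.034,"ty": -0.041,"tz": 0.002,"ax": 0,"ay": 0,"az": 0,"jaw": 0.7}
    - {"tx": -0.034,"ty": -0.041,"tz": 0.002,"ax": 0,"ay": 0,"az": 0,"jaw": 0.7}
    - {"tx": 0,"ty": 0,"tz": 0,"ax": 0,"ay": 0,"az": 0,"jaw": 0.7}

```text
time_s: 10.05
tcp_pos: [0.4396, 0.2606, 0.1495]
tcp_rot: [0.98, 0.198, -0.0, -0.0]
ft_force: [-0.2, -0.4, 1.3]
gripper_width: 0.698
gripper_force: 0.0
```

```bash
python3 go.py .442,.2588,.15,.395 .442,.2588,.0475,.395; python3 - <<'E'
from geo import *
cv2.imwrite('pics/t4.png',cv2.resize(cv2.convertScaleAbs(C['top']['img'][150:250,95:235,::-1],alpha=1.6,beta=15),None,fx=5.5,fy=5.5,interpolation=cv2.INTER_CUBIC))
for x in(.629,.631,.633):
    h=proj('top',cyl(x,.16,.041,-.0515,.115)); h=(h-[95,150]+.5)*5.5; print(x,h.min(0).round(),h.max(0).round())
E
```

```text
t 10.05 pos [0.4396 0.2606 0.1495] psi 0.3982 tilt [ 0.     -0.0006] w 0.698 F [-0.2 -0.4  1.3] g 0.0
az 0.18 tx 1.5 ty 2.6 tz -0.5 mm
az -0.00 tx 0.0 ty 0.0 tz 102.5 mm
0.629 [277.  59.] [356. 331.]
0.631 [276.  55.] [355. 327.]
0.633 [276.  51.] [355. 322.]
```

View pics/t4.png

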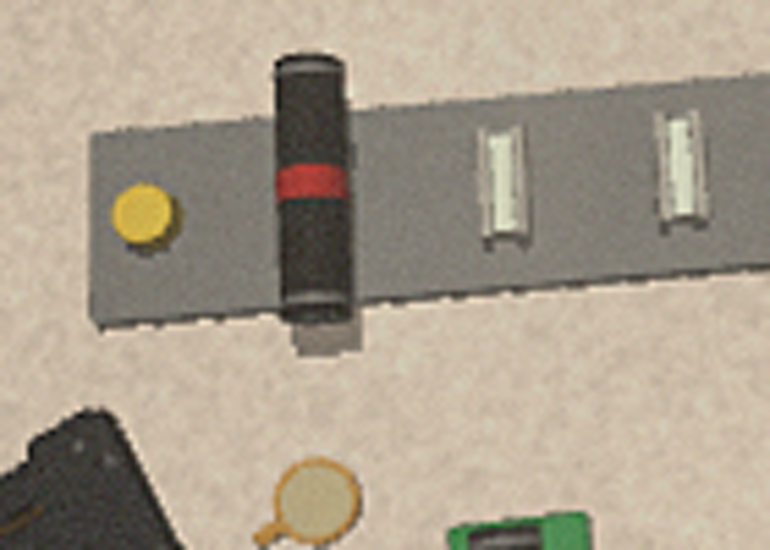

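Red lies in cradle 1, spanning rows 52–322 in this crop, which gives x≈0.633. I compare that with the rack edges and cradle 2, both in the same view.

```bash
python3 - <<'E'
from geo import *
f=lambda P:((proj('top',P)-[95,150]+.5)*5.5).round(1).tolist()
def loc(cx,cy,pts,w=-.0515):
    c,s=np.cos(w),np.sin(w); return [[cx+a*c-b*s,cy+a*s+b*c,z] for a,b,z in pts]
ribs=[(a*.025,b*.011,.025) for a in(1,-1) for b in(1,-1)]; blk=[(a*.022,b*.006,.024) for a in(1,-1) for b in(1,-1)]
print('ribs c2',f(loc(.6258,.0802,ribs))); print('block c2',f(loc(.6258,.0802,blk)))
print('ribs c3',f(loc(.6217,.0003,ribs)))
print('rack top corners L',f(loc(.6237,.0402,[(.045,.23,.01),(-.045,.23,.01),(-.045,.23,0)])))
def g(p,z): return least_squares(lambda v:proj('top',[*v,z])[0]-((np.array(p)/5.5)-.5+[95,150]),[.6,.1]).x.round(4)
print('barrel ends mid', g((310,57),.041), g((317,316),.041), 'far edge',g((270,118),.01),g((500,98),.01),'near corner',g((92,318),.01),'far corner',g((90,132),.01))
E
```

```text
ribs c2 [[477.5, 134.6], [526.5, 130.2], [482.9, 242.9], [532.4, 238.5]]
block c2 [[489.4, 140.6], [516.1, 138.2], [494.2, 235.8], [521.2, 233.4]]
ribs c3 [[655.5, 118.7], [704.4, 114.4], [663.0, 226.7], [712.4, 222.3]]
rack top corners L [[90.9, 136.3], [92.1, 329.6], [100.7, 333.5]]
barrel ends mid [0.6926 0.1574] [0.5754 0.1639] far edge [0.6774 0.1857] [0.6718 0.0805] near corner [0.5959 0.272 ] far corner [0.6826 0.2679]
```

The rack sits about 1.3 mm further out than my row fit, so red is roughly 1.5 mm off centre. I'll re-check it later. For the next barrels I aim at the row-fit x. Now orange.

apply_moves:
  targets:
    - {"tx": 0.0015,"ty": 0.0026,"tz": 0.03,"ax": 0,"ay": 0,"az": 0,"jaw": 0.7}
    - {"tx": 0,"ty": 0,"tz": 0.03,"ax": 0,"ay": 0,"az": 0,"jaw": 0.7}
    - {"tx": 0,"ty": 0,"tz": 0.02,"ax": 0,"ay": 0,"az": 0,"jaw": 0.7}
    - {"tx": 0,"ty": 0,"tz": 0.014,"ax": 0,"ay": 0,"az": 0,"jaw": 0.7}
    - {"tx": 0,"ty": 0,"tz": 0.008,"ax": 0,"ay": 0,"az": 0,"jaw": 0.7}
    - {"tx": 0,"ty": 0,"tz": 0,"ax": 0,"ay": 0,"az": 0,"jaw": 0.7}
    - {"tx": 0,"ty": 0,"tz": 0,"ax": 0,"ay": 0,"az": 0,"jaw": 0.7}

```text
time_s: 11.12
tcp_pos: [0.4454, 0.2576, 0.0473]
tcp_rot: [0.981, 0.196, 0.001, -0.0]
ft_force: [0.4, -0.4, 0.7]
gripper_width: 0.699
gripper_force: 0.0
```

apply_moves:
  targets:
    - {"tx": 0,"ty": 0,"tz": 0,"ax": 0,"ay": 0,"az": 0,"jaw": 0.45}
    - {"tx": 0,"ty": 0,"tz": 0,"ax": 0,"ay": 0,"az": 0,"jaw": 0.35}
    - {"tx": 0,"ty": 0,"tz": 0,"ax": 0,"ay": 0,"az": 0,"jaw": 0.3}
    - {"tx": 0,"ty": 0,"tz": 0,"ax": 0,"ay": 0,"az": 0,"jaw": 0.25}
    - {"tx": 0,"ty": 0,"tz": 0,"ax": 0,"ay": 0,"az": 0,"jaw": 0.2}
    - {"tx": 0,"ty": 0,"tz": 0,"ax": 0,"ay": 0,"az": 0,"jaw": 0.2}

```text
time_s: 11.88
tcp_pos: [0.4448, 0.2577, 0.0469]
tcp_rot: [0.981, 0.196, 0.0, -0.0]
ft_force: [-2.4, 3.3, 3.9]
gripper_width: 0.336
gripper_force: 20.0
```

```bash
python3 go.py .442,.2588,.17,.395 .6258,.0802,.17,-.0515
```

```text
t 11.88 pos [0.4448 0.2577 0.0469] psi 0.3945 tilt [ 0.0006 -0.0004] w 0.336 F [-2.4  3.3  3.9] g 20.0
az -0.03 tx -2.2 ty -2.1 tz -123.1 mm
az 25.58 tx 192.8 ty 168.9 tz -0.0 mm
```

apply_moves:
  targets:
    - {"tx": 0,"ty": 0,"tz": -0.01,"ax": 0,"ay": 0,"az": 0,"jaw": 0.2}
    - {"tx": 0,"ty": 0,"tz": -0.025,"ax": 0,"ay": 0,"az": 0,"jaw": 0.2}
    - {"tx": 0,"ty": 0,"tz": -0.04,"ax": 0,"ay": 0,"az": 0,"jaw": 0.2}
    - {"tx": 0,"ty": 0,"tz": -0.035,"ax": 0,"ay": 0,"az": 0,"jaw": 0.2}
    - {"tx": 0,"ty": 0,"tz": 0,"ax": 0,"ay": 0,"az": 8.6,"jaw": 0.2}
    - {"tx": 0,"ty": 0,"tz": 0,"ax": 0,"ay": 0,"az": 8.5,"jaw": 0.2}
    - {"tx": 0,"ty": 0,"tz": 0,"ax": 0,"ay": 0,"az": 8.5,"jaw": 0.2}
    - {"tx": 0.036,"ty": 0.033,"tz": 0,"ax": 0,"ay": 0,"az": 0,"jaw": 0.2}

```text
time_s: 12.88
tcp_pos: [0.4776, 0.2233, 0.1565]
tcp_rot: [1.0, -0.025, -0.001, 0.0]
ft_force: [1.1, 0.4, -1.1]
gripper_width: 0.338
gripper_force: 20.0
```

apply_moves:
  targets:
    - {"tx": 0.037,"ty": 0.034,"tz": 0,"ax": 0,"ay": 0,"az": 0,"jaw": 0.2}
    - {"tx": 0.037,"ty": 0.034,"tz": 0,"ax": 0,"ay": 0,"az": 0,"jaw": 0.2}
    - {"tx": 0.037,"ty": 0.034,"tz": 0,"ax": 0,"ay": 0,"az": 0,"jaw": 0.2}
    - {"tx": 0.037,"ty": 0.034,"tz": 0,"ax": 0,"ay": 0,"az": 0,"jaw": 0.2}
    - {"tx": 0,"ty": 0,"tz": 0,"ax": 0,"ay": 0,"az": 0,"jaw": 0.2}
    - {"tx": 0,"ty": 0,"tz": 0,"ax": 0,"ay": 0,"az": 0,"jaw": 0.2}
    - {"tx": 0,"ty": 0,"tz": 0,"ax": 0,"ay": 0,"az": 0,"jaw": 0.2}

```text
time_s: 13.75
tcp_pos: [0.6186, 0.0798, 0.1564]
tcp_rot: [1.0, -0.026, -0.0, 0.0]
ft_force: [0.3, -0.6, -1.6]
gripper_width: 0.335
gripper_force: 20.0
```

```bash
python3 go.py .628,.0802,.06,-.0515
```

```text
t 13.75 pos [0.6186 0.0798 0.1564] psi -0.0511 tilt [-0.0009  0.    ] w 0.335 F [ 0.3 -0.6 -1.6] g 20.0
az 0.02 tx 9.3 ty -0.9 tz 96.4 mm
```

apply_moves:
  targets:
    - {"tx": 0.0093,"ty": -0.0009,"tz": 0.02,"ax": 0,"ay": 0,"az": 0,"jaw": 0.2}
    - {"tx": 0,"ty": 0,"tz": 0.03,"ax": 0,"ay": 0,"az": 0,"jaw": 0.2}
    - {"tx": 0,"ty": 0,"tz": 0.026,"ax": 0,"ay": 0,"az": 0,"jaw": 0.2}
    - {"tx": 0,"ty": 0,"tz": 0.015,"ax": 0,"ay": 0,"az": 0,"jaw": 0.2}
    - {"tx": 0,"ty": 0,"tz": 0.005,"ax": 0,"ay": 0,"az": 0,"jaw": 0.2}
    - {"tx": 0,"ty": 0,"tz": 0,"ax": 0,"ay": 0,"az": 0,"jaw": 0.2}
    - {"tx": 0,"ty": 0,"tz": 0,"ax": 0,"ay": 0,"az": 0,"jaw": 0.2}
    - {"tx": 0,"ty": 0,"tz": 0,"ax": 0,"ay": 0,"az": 0,"jaw": 0.2}

```text
time_s: 14.75
tcp_pos: [0.6296, 0.0793, 0.0616]
tcp_rot: [1.0, -0.026, 0.001, -0.0]
ft_force: [-0.5, -0.8, -1.6]
gripper_width: 0.335
gripper_force: 20.0
```

```bash
python3 go.py .628,.0802,.0475,-.0515
```

```text
t 14.75 pos [0.6296 0.0793 0.0616] psi -0.0524 tilt [ 0.0017 -0.0001] w 0.335 F [-0.5 -0.8 -1.6] g 20.0
az -0.05 tx -1.7 ty -0.8 tz 14.1 mm
```

apply_moves:
  targets:
    - {"tx": -0.0009,"ty": -0.0008,"tz": 0.006,"ax": 0,"ay": 0,"az": 0,"jaw": 0.2}
    - {"tx": 0,"ty": 0,"tz": 0.004,"ax": 0,"ay": 0,"az": 0,"jaw": 0.2}
    - {"tx": 0,"ty": 0,"tz": 0.003,"ax": 0,"ay": 0,"az": 0,"jaw": 0.2}
    - {"tx": 0,"ty": 0,"tz": 0.001,"ax": 0,"ay": 0,"az": 0,"jaw": 0.2}
    - {"tx": 0,"ty": 0,"tz": 0,"ax": 0,"ay": 0,"az": 0,"jaw": 0.2}
    - {"tx": 0,"ty": 0,"tz": 0,"ax": 0,"ay": 0,"az": 0,"jaw": 0.2}

```text
time_s: 15.5
tcp_pos: [0.6282, 0.0802, 0.0466]
tcp_rot: [1.0, -0.026, 0.0, 0.0]
ft_force: [0.4, 0.2, -2.0]
gripper_width: 0.337
gripper_force: 20.0
```

apply_moves:
  targets:
    - {"tx": 0,"ty": 0,"tz": 0.0004,"ax": 0,"ay": 0,"az": 0,"jaw": 0.2}
    - {"tx": 0,"ty": 0,"tz": 0,"ax": 0,"ay": 0,"az": 0,"jaw": 0.2}
    - {"tx": 0,"ty": 0,"tz": 0,"ax": 0,"ay": 0,"az": 0,"jaw": 0.2}

```text
time_s: 15.88
tcp_pos: [0.6282, 0.0802, 0.0463]
tcp_rot: [1.0, -0.026, 0.0, 0.0]
ft_force: [-0.6, -0.5, -0.0]
gripper_width: 0.336
gripper_force: 20.0
```

apply_moves:
  targets:
    - {"tx": 0,"ty": 0,"tz": 0.0003,"ax": 0,"ay": 0,"az": 0,"jaw": 0.2}
    - {"tx": 0,"ty": 0,"tz": 0,"ax": 0,"ay": 0,"az": 0,"jaw": 0.2}
    - {"tx": 0,"ty": 0,"tz": 0,"ax": 0,"ay": 0,"az": 0,"jaw": 0.2}

```text
time_s: 16.25
tcp_pos: [0.6283, 0.0802, 0.0462]
tcp_rot: [1.0, -0.026, 0.0, -0.0]
ft_force: [-1.3, -0.7, 3.4]
gripper_width: 0.339
gripper_force: 20.0
```

Contact; release, rise, and look.

apply_moves:
  targets:
    - {"tx": 0,"ty": 0,"tz": 0,"ax": 0,"ay": 0,"az": 0,"jaw": 0.36}
    - {"tx": 0,"ty": 0,"tz": 0,"ax": 0,"ay": 0,"az": 0,"jaw": 0.45}
    - {"tx": 0,"ty": 0,"tz": 0,"ax": 0,"ay": 0,"az": 0,"jaw": 0.6}
    - {"tx": 0,"ty": 0,"tz": 0,"ax": 0,"ay": 0,"az": 0,"jaw": 0.6}
    - {"tx": 0,"ty": 0,"tz": -0.02,"ax": 0,"ay": 0,"az": 0,"jaw": 0.6}
    - {"tx": 0,"ty": 0,"tz": -0.04,"ax": 0,"ay": 0,"az": 0,"jaw": 0.6}
    - {"tx": 0,"ty": 0,"tz": -0.05,"ax": 0,"ay": 0,"az": 0,"jaw": 0.6}
    - {"tx": 0,"ty": 0,"tz": 0,"ax": 0,"ay": 0,"az": 0,"jaw": 0.6}

```text
time_s: 17.25
tcp_pos: [0.6321, 0.0803, 0.1636]
tcp_rot: [1.0, -0.026, 0.006, -0.0]
ft_force: [1.4, -0.0, -0.1]
gripper_width: 0.598
gripper_force: 0.0
```

```bash
python3 go.py .4449,-.1012,.15,.2
```

```text
t 17.25 pos [0.6321 0.0803 0.1636] psi -0.0522 tilt [ 0.012  -0.0007] w 0.598 F [ 1.4 -0.  -0.1] g 0.0
az -14.45 tx -219.6 ty 140.7 tz 13.6 mm
```

apply_moves:
  targets:
    - {"tx": 0,"ty": 0,"tz": 0,"ax": 0,"ay": 0,"az": -7.2,"jaw": 0.7}
    - {"tx": 0,"ty": 0,"tz": 0,"ax": 0,"ay": 0,"az": -7.2,"jaw": 0.7}
    - {"tx": -0.044,"ty": 0.028,"tz": 0.002,"ax": 0,"ay": 0,"az": 0,"jaw": 0.7}
    - {"tx": -0.044,"ty": 0.028,"tz": 0.002,"ax": 0,"ay": 0,"az": 0,"jaw": 0.7}
    - {"tx": -0.044,"ty": 0.028,"tz": 0.002,"ax": 0,"ay": 0,"az": 0,"jaw": 0.7}
    - {"tx": -0.044,"ty": 0.028,"tz": 0.002,"ax": 0,"ay": 0,"az": 0,"jaw": 0.7}
    - {"tx": -0.044,"ty": 0.028,"tz": 0.002,"ax": 0,"ay": 0,"az": 0,"jaw": 0.7}
    - {"tx": 0,"ty": 0,"tz": 0,"ax": 0,"ay": 0,"az": 0,"jaw": 0.7}

```text
time_s: 18.25
tcp_pos: [0.4378, -0.1021, 0.1456]
tcp_rot: [0.995, 0.097, -0.001, 0.0]
ft_force: [0.1, -0.2, -0.3]
gripper_width: 0.7
gripper_force: 0.0
```

apply_moves:
  targets:
    - {"tx": 0,"ty": 0,"tz": 0,"ax": 0,"ay": 0,"az": 0,"jaw": 0.7}
    - {"tx": 0,"ty": 0,"tz": 0,"ax": 0,"ay": 0,"az": 0,"jaw": 0.7}

```text
time_s: 18.5
tcp_pos: [0.4409, -0.1, 0.1462]
tcp_rot: [0.995, 0.1, 0.0, 0.0]
ft_force: [-0.4, 0.3, -0.0]
gripper_width: 0.701
gripper_force: 0.0
```

```bash
python3 go.py .4452,-.1012,.15,.2 .4452,-.1012,.0475,.2;  python3 - <<'E'
from geo import *
cv2.imwrite('pics/t5.png',cv2.resize(cv2.convertScaleAbs(C['top']['img'][150:250,95:235,::-1],alpha=1.6,beta=15),None,fx=5.5,fy=5.5,interpolation=cv2.INTER_CUBIC))
for x in(.6258,.628):
    h=proj('top',cyl(x,.0802,.041,-.0515,.095)); h=(h-[95,150]+.5)*5.5; print(x,h.min(0).round(),h.max(0).round())
E
```

```text
t 18.5 pos [ 0.4409 -0.1     0.1462] psi 0.2002 tilt [0.0007 0.0001] w 0.701 F [-0.4  0.3 -0. ] g 0.0
az 0.01 tx 3.9 ty 2.1 tz -3.8 mm
az -0.00 tx 0.0 ty 0.0 tz 102.5 mm
0.6258 [458.  63.] [539. 290.]
0.628 [458.  58.] [538. 286.]
```

View pics/t5.png

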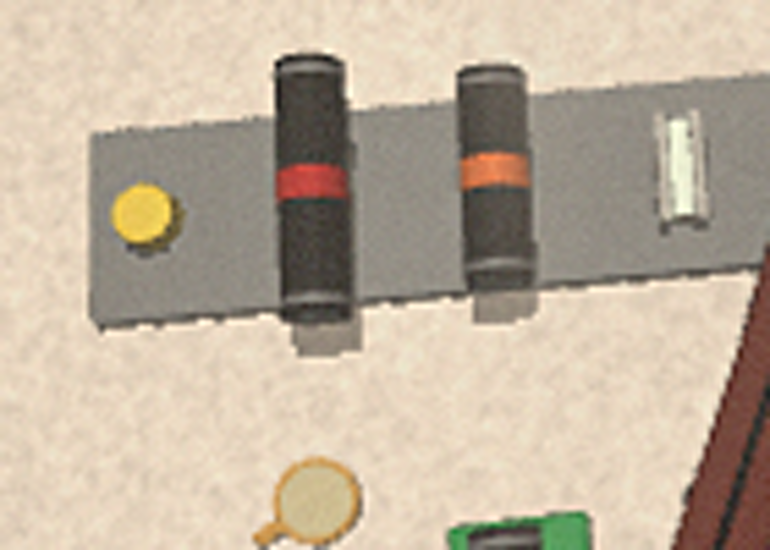

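Orange spans rows 63–287 in the crop, so it is centred on cradle 2 to under 1 mm. Red's band (310,182) is about 1.5 mm far. Blue next.

apply_moves:
  targets:
    - {"tx": 0.0035,"ty": 0.0015,"tz": 0.03,"ax": 0,"ay": 0,"az": 0,"jaw": 0.7}
    - {"tx": 0,"ty": 0,"tz": 0.02,"ax": 0,"ay": 0,"az": 0,"jaw": 0.7}
    - {"tx": 0,"ty": 0,"tz": 0,"ax": 0,"ay": 0,"az": 0,"jaw": 0.7}
    - {"tx": 0,"ty": 0,"tz": 0,"ax": 0,"ay": 0,"az": 0,"jaw": 0.7}
    - {"tx": 0,"ty": 0,"tz": 0,"ax": 0,"ay": 0,"az": 0,"jaw": 0.7}

```text
time_s: 19.23
tcp_pos: [0.4447, -0.1015, 0.0969]
tcp_rot: [0.995, 0.1, 0.001, 0.0]
ft_force: [0.5, 0.4, 0.4]
gripper_width: 0.697
gripper_force: 0.0
```

```bash
python3 go.py .4452,-.1012,.0475,.2
```

```text
t 19.23 pos [ 0.4447 -0.1015  0.0969] psi 0.1994 tilt [0.0016 0.0011] w 0.697 F [0.5 0.4 0.4] g 0.0
az -0.03 tx 0.5 ty -0.2 tz 49.4 mm
```

apply_moves:
  targets:
    - {"tx": 0.0005,"ty": 0,"tz": 0.022,"ax": 0,"ay": 0,"az": 0,"jaw": 0.7}
    - {"tx": 0,"ty": 0,"tz": 0.018,"ax": 0,"ay": 0,"az": 0,"jaw": 0.7}
    - {"tx": 0,"ty": 0,"tz": 0.0085,"ax": 0,"ay": 0,"az": 0,"jaw": 0.7}
    - {"tx": 0,"ty": 0,"tz": 0,"ax": 0,"ay": 0,"az": 0,"jaw": 0.6}
    - {"tx": 0,"ty": 0,"tz": 0,"ax": 0,"ay": 0,"az": 0,"jaw": 0.6}
    - {"tx": 0,"ty": 0,"tz": 0,"ax": 0,"ay": 0,"az": 0,"jaw": 0.5}

```text
time_s: 19.98
tcp_pos: [0.4449, -0.1015, 0.0481]
tcp_rot: [0.995, 0.099, 0.001, 0.0]
ft_force: [-0.4, -0.0, -0.8]
gripper_width: 0.552
gripper_force: 0.0
```

apply_moves:
  targets:
    - {"tx": 0,"ty": 0,"tz": 0,"ax": 0,"ay": 0,"az": 0,"jaw": 0.4}
    - {"tx": 0,"ty": 0,"tz": 0,"ax": 0,"ay": 0,"az": 0,"jaw": 0.35}
    - {"tx": 0,"ty": 0,"tz": 0,"ax": 0,"ay": 0,"az": 0,"jaw": 0.3}
    - {"tx": 0,"ty": 0,"tz": 0,"ax": 0,"ay": 0,"az": 0,"jaw": 0.25}
    - {"tx": 0,"ty": 0,"tz": 0,"ax": 0,"ay": 0,"az": 0,"jaw": 0.2}
    - {"tx": 0,"ty": 0,"tz": 0,"ax": 0,"ay": 0,"az": 0,"jaw": 0.2}

```text
time_s: 20.72
tcp_pos: [0.4445, -0.1014, 0.0475]
tcp_rot: [0.995, 0.099, 0.0, 0.0]
ft_force: [-0.5, -1.3, 1.0]
gripper_width: 0.34
gripper_force: 20.0
```

```bash
python3 go.py .4452,-.1012,.15,.2 .6217,.0003,.15,-.0515
```

```text
t 20.73 pos [ 0.4445 -0.1014  0.0475] psi 0.1991 tilt [0.0004 0.0004] w 0.34 F [-0.5 -1.3  1. ] g 20.0
az -0.05 tx 0.7 ty -0.1 tz -102.5 mm
az 14.41 tx 171.0 ty -110.5 tz -0.0 mm
```

apply_moves:
  targets:
    - {"tx": 0,"ty": 0,"tz": -0.01,"ax": 0,"ay": 0,"az": 0,"jaw": 0.2}
    - {"tx": 0,"ty": 0,"tz": -0.025,"ax": 0,"ay": 0,"az": 0,"jaw": 0.2}
    - {"tx": 0,"ty": 0,"tz": -0.04,"ax": 0,"ay": 0,"az": 0,"jaw": 0.2}
    - {"tx": 0,"ty": 0,"tz": -0.027,"ax": 0,"ay": 0,"az": 0,"jaw": 0.2}
    - {"tx": 0,"ty": 0,"tz": 0,"ax": 0,"ay": 0,"az": 7.2,"jaw": 0.2}
    - {"tx": 0,"ty": 0,"tz": 0,"ax": 0,"ay": 0,"az": 7.2,"jaw": 0.2}
    - {"tx": 0.034,"ty": -0.022,"tz": 0,"ax": 0,"ay": 0,"az": 0,"jaw": 0.2}
    - {"tx": 0.034,"ty": -0.022,"tz": 0,"ax": 0,"ay": 0,"az": 0,"jaw": 0.2}

```text
time_s: 21.72
tcp_pos: [0.5151, -0.0603, 0.1499]
tcp_rot: [1.0, -0.027, 0.0, -0.0]
ft_force: [0.1, -0.3, -1.0]
gripper_width: 0.338
gripper_force: 20.0
```

apply_moves:
  targets:
    - {"tx": 0.034,"ty": -0.022,"tz": 0,"ax": 0,"ay": 0,"az": 0,"jaw": 0.2}
    - {"tx": 0.034,"ty": -0.022,"tz": 0,"ax": 0,"ay": 0,"az": 0,"jaw": 0.2}
    - {"tx": 0.034,"ty": -0.022,"tz": 0,"ax": 0,"ay": 0,"az": 0,"jaw": 0.2}
    - {"tx": 0,"ty": 0,"tz": 0.04,"ax": 0,"ay": 0,"az": 0,"jaw": 0.2}
    - {"tx": 0,"ty": 0,"tz": 0.02,"ax": 0,"ay": 0,"az": 0,"jaw": 0.2}
    - {"tx": 0,"ty": 0,"tz": 0,"ax": 0,"ay": 0,"az": 0,"jaw": 0.2}
    - {"tx": 0,"ty": 0,"tz": 0,"ax": 0,"ay": 0,"az": 0,"jaw": 0.2}
    - {"tx": 0,"ty": 0,"tz": 0,"ax": 0,"ay": 0,"az": 0,"jaw": 0.2}

```text
time_s: 22.72
tcp_pos: [0.6208, -0.0006, 0.0912]
tcp_rot: [1.0, -0.026, 0.001, 0.0]
ft_force: [-0.1, -0.6, -0.7]
gripper_width: 0.338
gripper_force: 20.0
```

```bash
python3 go.py .6212,.0003,.06,-.0515
```

```text
t 22.73 pos [ 6.208e-01 -6.000e-04  9.120e-02] psi -0.0527 tilt [0.0028 0.0002] w 0.338 F [-0.1 -0.6 -0.7] g 20.0
az -0.07 tx 0.3 ty -0.9 tz 31.2 mm
```

apply_moves:
  targets:
    - {"tx": 0.0003,"ty": -0.0009,"tz": 0.018,"ax": 0,"ay": 0,"az": 0,"jaw": 0.2}
    - {"tx": 0,"ty": 0,"tz": 0.013,"ax": 0,"ay": 0,"az": 0,"jaw": 0.2}
    - {"tx": 0,"ty": 0,"tz": 0.006,"ax": 0,"ay": 0,"az": 0,"jaw": 0.2}
    - {"tx": 0,"ty": 0,"tz": 0.003,"ax": 0,"ay": 0,"az": 0,"jaw": 0.2}
    - {"tx": 0,"ty": 0,"tz": 0,"ax": 0,"ay": 0,"az": 0,"jaw": 0.2}
    - {"tx": 0,"ty": 0,"tz": 0,"ax": 0,"ay": 0,"az": 0,"jaw": 0.2}
    - {"tx": 0,"ty": 0,"tz": 0,"ax": 0,"ay": 0,"az": 0,"jaw": 0.2}

```text
time_s: 23.6
tcp_pos: [0.6205, 0.0006, 0.0498]
tcp_rot: [1.0, -0.026, 0.0, 0.0]
ft_force: [-0.0, 0.8, -0.7]
gripper_width: 0.336
gripper_force: 20.0
```

```bash
python3 go.py .6212,.0003,.0473,-.0515
```

```text
t 23.6 pos [6.205e-01 6.000e-04 4.980e-02] psi -0.0523 tilt [0.0008 0.    ] w 0.336 F [-0.   0.8 -0.7] g 20.0
az -0.05 tx 0.7 ty 0.3 tz 2.5 mm
```

apply_moves:
  targets:
    - {"tx": 0.0007,"ty": 0.0003,"tz": 0.001,"ax": 0,"ay": 0,"az": 0,"jaw": 0.2}
    - {"tx": 0,"ty": 0,"tz": 0.001,"ax": 0,"ay": 0,"az": 0,"jaw": 0.2}
    - {"tx": 0,"ty": 0,"tz": 0.0003,"ax": 0,"ay": 0,"az": 0,"jaw": 0.2}
    - {"tx": 0,"ty": 0,"tz": 0,"ax": 0,"ay": 0,"az": 0,"jaw": 0.2}
    - {"tx": 0,"ty": 0,"tz": 0,"ax": 0,"ay": 0,"az": 0,"jaw": 0.2}

```text
time_s: 24.22
tcp_pos: [0.6213, 0.0002, 0.0478]
tcp_rot: [1.0, -0.026, 0.0, 0.0]
ft_force: [-2.5, 0.4, 5.4]
gripper_width: 0.338
gripper_force: 20.0
```

apply_moves:
  targets:
    - {"tx": 0,"ty": 0,"tz": 0.0003,"ax": 0,"ay": 0,"az": 0,"jaw": 0.2}
    - {"tx": 0,"ty": 0,"tz": 0,"ax": 0,"ay": 0,"az": 0,"jaw": 0.2}
    - {"tx": 0,"ty": 0,"tz": 0,"ax": 0,"ay": 0,"az": 0,"jaw": 0.2}

```text
time_s: 24.6
tcp_pos: [0.6213, 0.0003, 0.0477]
tcp_rot: [1.0, -0.026, 0.0, 0.0]
ft_force: [-2.6, 0.1, 6.9]
gripper_width: 0.338
gripper_force: 20.0
```

Contact (+7 N, no side force across the ribs). Release.

apply_moves:
  targets:
    - {"tx": 0,"ty": 0,"tz": -0.0004,"ax": 0,"ay": 0,"az": 0,"jaw": 0.2}
    - {"tx": 0,"ty": 0,"tz": 0,"ax": 0,"ay": 0,"az": 0,"jaw": 0.36}
    - {"tx": 0,"ty": 0,"tz": 0,"ax": 0,"ay": 0,"az": 0,"jaw": 0.45}
    - {"tx": 0,"ty": 0,"tz": 0,"ax": 0,"ay": 0,"az": 0,"jaw": 0.6}
    - {"tx": 0,"ty": 0,"tz": 0,"ax": 0,"ay": 0,"az": 0,"jaw": 0.6}
    - {"tx": 0,"ty": 0,"tz": -0.02,"ax": 0,"ay": 0,"az": 0,"jaw": 0.6}
    - {"tx": 0,"ty": 0,"tz": -0.03,"ax": 0,"ay": 0,"az": 0,"jaw": 0.6}
    - {"tx": 0,"ty": 0,"tz": -0.03,"ax": 0,"ay": 0,"az": 0,"jaw": 0.6}

```text
time_s: 25.6
tcp_pos: [0.6212, 0.0002, 0.1295]
tcp_rot: [1.0, -0.026, 0.001, 0.0]
ft_force: [1.5, -0.2, 0.3]
gripper_width: 0.598
gripper_force: 0.0
```

```bash
python3 go.py .4445,.0935,.13,-.03
```

```text
t 25.6 pos [6.212e-01 2.000e-04 1.295e-01] psi -0.0522 tilt [0.0011 0.0001] w 0.598 F [ 1.5 -0.2  0.3] g 0.0
az -1.27 tx -179.4 ty -87.9 tz -0.5 mm
```

apply_moves:
  targets:
    - {"tx": 0,"ty": 0,"tz": 0,"ax": 0,"ay": 0,"az": -1.2,"jaw": 0.7}
    - {"tx": -0.045,"ty": -0.022,"tz": 0,"ax": 0,"ay": 0,"az": 0,"jaw": 0.7}
    - {"tx": -0.045,"ty": -0.022,"tz": 0,"ax": 0,"ay": 0,"az": 0,"jaw": 0.7}
    - {"tx": -0.045,"ty": -0.022,"tz": 0,"ax": 0,"ay": 0,"az": 0,"jaw": 0.7}
    - {"tx": -0.0445,"ty": -0.022,"tz": 0,"ax": 0,"ay": 0,"az": 0,"jaw": 0.7}
    - {"tx": 0,"ty": 0,"tz": 0.03,"ax": 0,"ay": 0,"az": 0,"jaw": 0.7}
    - {"tx": 0,"ty": 0,"tz": 0,"ax": 0,"ay": 0,"az": 0,"jaw": 0.7}
    - {"tx": 0,"ty": 0,"tz": 0,"ax": 0,"ay": 0,"az": 0,"jaw": 0.7}

```text
time_s: 26.6
tcp_pos: [0.4447, 0.0937, 0.0976]
tcp_rot: [1.0, -0.016, 0.0, 0.0]
ft_force: [0.6, 0.4, -0.3]
gripper_width: 0.698
gripper_force: 0.0
```

apply_moves:
  targets:
    - {"tx": 0,"ty": 0,"tz": 0,"ax": 0,"ay": 0,"az": 0,"jaw": 0.7}

```text
time_s: 26.72
tcp_pos: [0.4453, 0.0936, 0.098]
tcp_rot: [1.0, -0.016, 0.001, -0.0]
ft_force: [-0.8, 0.3, 0.1]
gripper_width: 0.699
gripper_force: 0.0
```

```bash
python3 go.py .4445,.0935,.0475,-.03
```

```text
t 26.73 pos [0.4453 0.0936 0.098 ] psi -0.0318 tilt [ 0.0013 -0.0001] w 0.699 F [-0.8  0.3  0.1] g 0.0
az -0.11 tx -0.8 ty 0.1 tz 50.5 mm
```

apply_moves:
  targets:
    - {"tx": -0.0005,"ty": 0,"tz": 0.022,"ax": 0,"ay": 0,"az": 0,"jaw": 0.7}
    - {"tx": 0,"ty": 0,"tz": 0.018,"ax": 0,"ay": 0,"az": 0,"jaw": 0.7}
    - {"tx": 0,"ty": 0,"tz": 0.0095,"ax": 0,"ay": 0,"az": 0,"jaw": 0.7}
    - {"tx": 0,"ty": 0,"tz": 0,"ax": 0,"ay": 0,"az": 0,"jaw": 0.6}
    - {"tx": 0,"ty": 0,"tz": 0,"ax": 0,"ay": 0,"az": 0,"jaw": 0.6}
    - {"tx": 0,"ty": 0,"tz": 0,"ax": 0,"ay": 0,"az": 0,"jaw": 0.5}

```text
time_s: 27.48
tcp_pos: [0.4444, 0.0939, 0.0484]
tcp_rot: [1.0, -0.016, 0.001, -0.0]
ft_force: [0.1, -0.3, 0.5]
gripper_width: 0.558
gripper_force: 0.0
```

apply_moves:
  targets:
    - {"tx": 0,"ty": 0,"tz": 0,"ax": 0,"ay": 0,"az": 0,"jaw": 0.4}
    - {"tx": 0,"ty": 0,"tz": 0,"ax": 0,"ay": 0,"az": 0,"jaw": 0.35}
    - {"tx": 0,"ty": 0,"tz": 0,"ax": 0,"ay": 0,"az": 0,"jaw": 0.3}
    - {"tx": 0,"ty": 0,"tz": 0,"ax": 0,"ay": 0,"az": 0,"jaw": 0.25}
    - {"tx": 0,"ty": 0,"tz": 0,"ax": 0,"ay": 0,"az": 0,"jaw": 0.2}
    - {"tx": 0,"ty": 0,"tz": 0,"ax": 0,"ay": 0,"az": 0,"jaw": 0.2}

```text
time_s: 28.22
tcp_pos: [0.4438, 0.0938, 0.0478]
tcp_rot: [1.0, -0.016, 0.0, 0.0]
ft_force: [-0.4, -1.1, 2.8]
gripper_width: 0.334
gripper_force: 20.0
```

```bash
python3 go.py .4445,.0935,.15,-.03 .6176,-.0796,.15,-.0515
```

```text
t 28.23 pos [0.4438 0.0938 0.0478] psi -0.0313 tilt [0.0002 0.0001] w 0.334 F [-0.4 -1.1  2.8] g 20.0
az -0.07 tx 0.7 ty 0.3 tz -102.2 mm
az 1.23 tx 181.8 ty 164.0 tz -0.0 mm
```

apply_moves:
  targets:
    - {"tx": 0,"ty": 0,"tz": -0.01,"ax": 0,"ay": 0,"az": 0,"jaw": 0.2}
    - {"tx": 0,"ty": 0,"tz": -0.025,"ax": 0,"ay": 0,"az": 0,"jaw": 0.2}
    - {"tx": 0,"ty": 0,"tz": -0.04,"ax": 0,"ay": 0,"az": 0,"jaw": 0.2}
    - {"tx": 0,"ty": 0,"tz": -0.027,"ax": 0,"ay": 0,"az": 1.2,"jaw": 0.2}
    - {"tx": 0.036,"ty": 0.033,"tz": 0,"ax": 0,"ay": 0,"az": 0,"jaw": 0.2}
    - {"tx": 0.036,"ty": 0.033,"tz": 0,"ax": 0,"ay": 0,"az": 0,"jaw": 0.2}
    - {"tx": 0.036,"ty": 0.033,"tz": 0,"ax": 0,"ay": 0,"az": 0,"jaw": 0.2}
    - {"tx": 0.036,"ty": 0.033,"tz": 0,"ax": 0,"ay": 0,"az": 0,"jaw": 0.2}

```text
time_s: 29.22
tcp_pos: [0.5816, -0.0465, 0.15]
tcp_rot: [1.0, -0.026, 0.0, -0.0]
ft_force: [-0.1, 0.8, -0.1]
gripper_width: 0.337
gripper_force: 20.0
```

apply_moves:
  targets:
    - {"tx": 0.037,"ty": 0.032,"tz": 0,"ax": 0,"ay": 0,"az": 0,"jaw": 0.2}
    - {"tx": 0,"ty": 0,"tz": 0.04,"ax": 0,"ay": 0,"az": 0,"jaw": 0.2}
    - {"tx": 0,"ty": 0,"tz": 0.02,"ax": 0,"ay": 0,"az": 0,"jaw": 0.2}
    - {"tx": 0,"ty": 0,"tz": 0,"ax": 0,"ay": 0,"az": 0,"jaw": 0.2}
    - {"tx": 0,"ty": 0,"tz": 0,"ax": 0,"ay": 0,"az": 0,"jaw": 0.2}
    - {"tx": 0,"ty": 0,"tz": 0,"ax": 0,"ay": 0,"az": 0,"jaw": 0.2}

```text
time_s: 29.98
tcp_pos: [0.6169, -0.0792, 0.0915]
tcp_rot: [1.0, -0.026, 0.001, 0.0]
ft_force: [0.6, -0.3, 0.1]
gripper_width: 0.336
gripper_force: 20.0
```

```bash
python3 go.py .6171,-.0796,.06,-.0515
```

```text
t 29.98 pos [ 0.6169 -0.0792  0.0915] psi -0.0516 tilt [0.0028 0.0006] w 0.336 F [ 0.6 -0.3  0.1] g 20.0
az -0.01 tx 0.2 ty 0.4 tz 31.5 mm
```

apply_moves:
  targets:
    - {"tx": 0.0005,"ty": 0.0004,"tz": 0.018,"ax": 0,"ay": 0,"az": 0,"jaw": 0.2}
    - {"tx": 0,"ty": 0,"tz": 0.013,"ax": 0,"ay": 0,"az": 0,"jaw": 0.2}
    - {"tx": 0,"ty": 0,"tz": 0.006,"ax": 0,"ay": 0,"az": 0,"jaw": 0.2}
    - {"tx": 0,"ty": 0,"tz": 0.003,"ax": 0,"ay": 0,"az": 0,"jaw": 0.2}
    - {"tx": 0,"ty": 0,"tz": 0,"ax": 0,"ay": 0,"az": 0,"jaw": 0.2}
    - {"tx": 0,"ty": 0,"tz": 0,"ax": 0,"ay": 0,"az": 0,"jaw": 0.2}
    - {"tx": 0,"ty": 0,"tz": 0,"ax": 0,"ay": 0,"az": 0,"jaw": 0.2}

```text
time_s: 30.85
tcp_pos: [0.6167, -0.0799, 0.0501]
tcp_rot: [1.0, -0.026, 0.0, 0.0]
ft_force: [-0.7, -0.3, -1.2]
gripper_width: 0.335
gripper_force: 20.0
```

```bash
python3 go.py .6171,-.0796,.0476,-.0515
```

```text
t 30.85 pos [ 0.6167 -0.0799  0.0501] psi -0.0523 tilt [0.0008 0.0001] w 0.335 F [-0.7 -0.3 -1.2] g 20.0
az -0.04 tx 0.4 ty -0.3 tz 2.5 mm
```

apply_moves:
  targets:
    - {"tx": 0.0005,"ty": -0.0002,"tz": 0.001,"ax": 0,"ay": 0,"az": 0,"jaw": 0.2}
    - {"tx": 0,"ty": 0,"tz": 0.0008,"ax": 0,"ay": 0,"az": 0,"jaw": 0.2}
    - {"tx": 0,"ty": 0,"tz": 0.0003,"ax": 0,"ay": 0,"az": 0,"jaw": 0.2}
    - {"tx": 0,"ty": 0,"tz": 0,"ax": 0,"ay": 0,"az": 0,"jaw": 0.2}
    - {"tx": 0,"ty": 0,"tz": 0,"ax": 0,"ay": 0,"az": 0,"jaw": 0.2}

```text
time_s: 31.48
tcp_pos: [0.6171, -0.0796, 0.048]
tcp_rot: [1.0, -0.026, 0.0, 0.0]
ft_force: [-1.9, 0.5, 5.4]
gripper_width: 0.337
gripper_force: 20.0
```

```bash
python3 go.py
```

```text
t 31.48 pos [ 0.6171 -0.0796  0.048 ] psi -0.0522 tilt [0.0005 0.0001] w 0.337 F [-1.9  0.5  5.4] g 20.0
```

Contact. I release, rise and back off to see all four.

apply_moves:
  targets:
    - {"tx": 0,"ty": 0,"tz": 0,"ax": 0,"ay": 0,"az": 0,"jaw": 0.36}
    - {"tx": 0,"ty": 0,"tz": 0,"ax": 0,"ay": 0,"az": 0,"jaw": 0.45}
    - {"tx": 0,"ty": 0,"tz": 0,"ax": 0,"ay": 0,"az": 0,"jaw": 0.6}
    - {"tx": 0,"ty": 0,"tz": 0,"ax": 0,"ay": 0,"az": 0,"jaw": 0.6}
    - {"tx": 0,"ty": 0,"tz": -0.02,"ax": 0,"ay": 0,"az": 0,"jaw": 0.6}
    - {"tx": 0,"ty": 0,"tz": -0.04,"ax": 0,"ay": 0,"az": 0,"jaw": 0.6}
    - {"tx": 0,"ty": 0,"tz": -0.05,"ax": 0,"ay": 0,"az": 0,"jaw": 0.6}
    - {"tx": 0,"ty": 0,"tz": -0.04,"ax": 0,"ay": 0,"az": 0,"jaw": 0.6}

```text
time_s: 32.48
tcp_pos: [0.6176, -0.0798, 0.2016]
tcp_rot: [1.0, -0.026, 0.002, 0.0]
ft_force: [0.1, 0.2, -1.4]
gripper_width: 0.597
gripper_force: 0.0
```

apply_moves:
  targets:
    - {"tx": -0.03,"ty": 0.05,"tz": 0,"ax": 0,"ay": 0,"az": 0,"jaw": 0.6}
    - {"tx": -0.03,"ty": 0.05,"tz": 0,"ax": 0,"ay": 0,"az": 0,"jaw": 0.6}
    - {"tx": -0.03,"ty": 0.05,"tz": 0,"ax": 0,"ay": 0,"az": 0,"jaw": 0.6}
    - {"tx": -0.03,"ty": 0.05,"tz": 0,"ax": 0,"ay": 0,"az": 0,"jaw": 0.6}
    - {"tx": -0.03,"ty": 0.05,"tz": 0,"ax": 0,"ay": 0,"az": 0,"jaw": 0.6}
    - {"tx": 0,"ty": 0,"tz": 0,"ax": 0,"ay": 0,"az": 0,"jaw": 0.6}
    - {"tx": 0,"ty": 0,"tz": 0,"ax": 0,"ay": 0,"az": 0,"jaw": 0.6}

```text
time_s: 33.35
tcp_pos: [0.4543, -0.3215, 0.1987]
tcp_rot: [1.0, -0.027, 0.001, 0.0]
ft_force: [0.0, -1.6, -0.2]
gripper_width: 0.597
gripper_force: 0.0
```

```bash
python3 go.py;  python3 - <<'E'
from geo import *
cv2.imwrite('pics/t6.png',cv2.resize(cv2.convertScaleAbs(C['top']['img'][145:225,100:300,::-1],alpha=1.6,beta=15),None,fx=4,fy=4,interpolation=cv2.INTER_CUBIC))
cv2.imwrite('pics/s6.png',cv2.resize(cv2.convertScaleAbs(C['side']['img'][160:310,145:260,::-1],alpha=1.5,beta=10),None,fx=4,fy=4,interpolation=cv2.INTER_CUBIC))
for n,x,y,L in(('red',.6313,.16,.115),('or',.6271,.0802,.095),('blue',.623,.0003,.075),('white',.6189,-.0796,.055)):
    h=proj('top',cyl(x,y,.041,-.0515,L)); h=(h-[100,145]+.5)*4; print(n,h.min(0).round(),h.max(0).round())
E
```

```text
t 33.35 pos [ 0.4543 -0.3215  0.1987] psi -0.0533 tilt [0.0014 0.0004] w 0.597 F [ 0.  -1.6 -0.2] g 0.0
red [181.  60.] [238. 257.]
or [313.  64.] [371. 229.]
blue [445.  68.] [504. 201.]
white [578.  72.] [635. 174.]
```

View pics/t6.png

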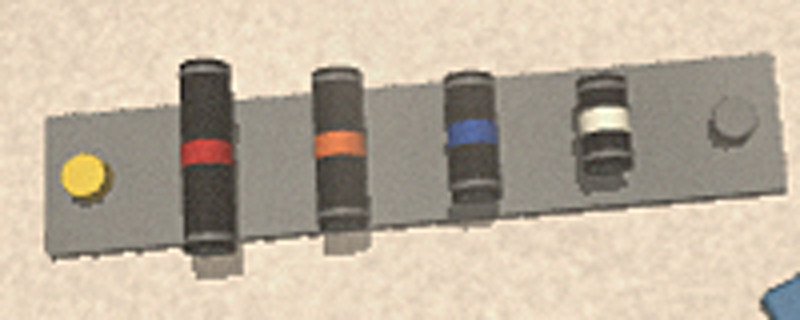

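View pics/s6.png

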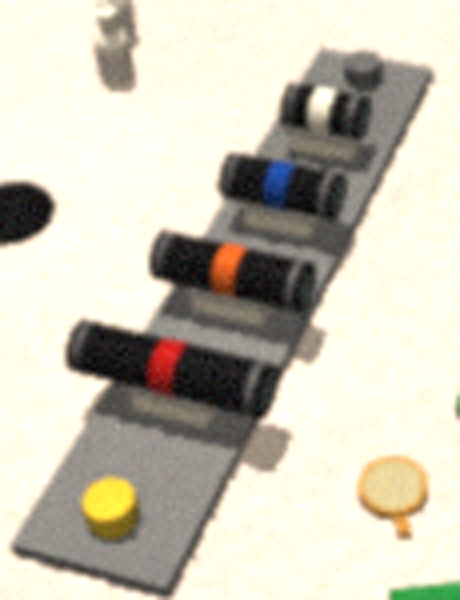

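All four barrels lie level in the right order (top crop bands: red (207,151), orange (340,143), blue (472,131), white (605,120)). The others line up, but red is about 3 px (2 mm) far. There is time to mend it, so I'll regrasp and shift it back.

```bash
python3 go.py .631,.1601,.195,-.0515 .631,.1601,.047,-.0515
```

```text
t 33.45 pos [ 0.4548 -0.3205  0.1982] psi -0.0509 tilt [0.0008 0.0001] w 0.6 F [ 0.9 -0.4  0.3] g 0.0
az 0.04 tx 151.2 ty -489.0 tz 3.2 mm
az -0.00 tx 0.0 ty -0.0 tz 148.0 mm
```

apply_moves:
  targets:
    - {"tx": 0.016,"ty": -0.0545,"tz": 0,"ax": 0,"ay": 0,"az": 0,"jaw": 0.6}
    - {"tx": 0.017,"ty": -0.0545,"tz": 0,"ax": 0,"ay": 0,"az": 0,"jaw": 0.6}
    - {"tx": 0.017,"ty": -0.0545,"tz": 0,"ax": 0,"ay": 0,"az": 0,"jaw": 0.6}
    - {"tx": 0.017,"ty": -0.0545,"tz": 0,"ax": 0,"ay": 0,"az": 0,"jaw": 0.6}
    - {"tx": 0.017,"ty": -0.0545,"tz": 0,"ax": 0,"ay": 0,"az": 0,"jaw": 0.6}
    - {"tx": 0.017,"ty": -0.0545,"tz": 0,"ax": 0,"ay": 0,"az": 0,"jaw": 0.6}
    - {"tx": 0.017,"ty": -0.0545,"tz": 0,"ax": 0,"ay": 0,"az": 0,"jaw": 0.6}
    - {"tx": 0.017,"ty": -0.0545,"tz": 0,"ax": 0,"ay": 0,"az": 0,"jaw": 0.6}

```text
time_s: 34.45
tcp_pos: [0.6117, 0.1109, 0.1978]
tcp_rot: [1.0, -0.025, 0.0, -0.0]
ft_force: [1.1, -0.0, 0.4]
gripper_width: 0.602
gripper_force: 0.0
```

apply_moves:
  targets:
    - {"tx": 0.016,"ty": -0.0525,"tz": 0,"ax": 0,"ay": 0,"az": 0,"jaw": 0.6}
    - {"tx": 0,"ty": 0,"tz": 0.04,"ax": 0,"ay": 0,"az": 0,"jaw": 0.6}
    - {"tx": 0,"ty": 0,"tz": 0.04,"ax": 0,"ay": 0,"az": 0,"jaw": 0.6}
    - {"tx": 0,"ty": 0,"tz": 0,"ax": 0,"ay": 0,"az": 0,"jaw": 0.6}
    - {"tx": 0,"ty": 0,"tz": 0,"ax": 0,"ay": 0,"az": 0,"jaw": 0.6}
    - {"tx": 0,"ty": 0,"tz": 0,"ax": 0,"ay": 0,"az": 0,"jaw": 0.6}

```text
time_s: 35.2
tcp_pos: [0.6319, 0.1589, 0.1203]
tcp_rot: [1.0, -0.026, 0.002, -0.0]
ft_force: [0.1, -0.7, -0.3]
gripper_width: 0.603
gripper_force: 0.0
```

```bash
python3 go.py .631,.1601,.047,-.0515
```

```text
t 35.2 pos [0.6319 0.1589 0.1203] psi -0.0521 tilt [ 0.0041 -0.0008] w 0.603 F [ 0.1 -0.7 -0.3] g 0.0
az -0.03 tx -1.0 ty -1.1 tz 73.3 mm
```

apply_moves:
  targets:
    - {"tx": 0,"ty": -0.0011,"tz": 0.03,"ax": 0,"ay": 0,"az": 0,"jaw": 0.6}
    - {"tx": 0,"ty": 0,"tz": 0.025,"ax": 0,"ay": 0,"az": 0,"jaw": 0.6}
    - {"tx": 0,"ty": 0,"tz": 0.012,"ax": 0,"ay": 0,"az": 0,"jaw": 0.6}
    - {"tx": 0,"ty": 0,"tz": 0.006,"ax": 0,"ay": 0,"az": 0,"jaw": 0.6}
    - {"tx": 0,"ty": 0,"tz": 0,"ax": 0,"ay": 0,"az": 0,"jaw": 0.5}
    - {"tx": 0,"ty": 0,"tz": 0,"ax": 0,"ay": 0,"az": 0,"jaw": 0.5}
    - {"tx": 0,"ty": 0,"tz": 0,"ax": 0,"ay": 0,"az": 0,"jaw": 0.5}

```text
time_s: 36.08
tcp_pos: [0.631, 0.1597, 0.0455]
tcp_rot: [1.0, -0.026, 0.001, -0.0]
ft_force: [-0.5, -0.4, 0.1]
gripper_width: 0.507
gripper_force: 0.0
```

apply_moves:
  targets:
    - {"tx": 0,"ty": 0,"tz": 0,"ax": 0,"ay": 0,"az": 0,"jaw": 0.4}
    - {"tx": 0,"ty": 0,"tz": 0,"ax": 0,"ay": 0,"az": 0,"jaw": 0.3}
    - {"tx": 0,"ty": 0,"tz": 0,"ax": 0,"ay": 0,"az": 0,"jaw": 0.2}
    - {"tx": 0,"ty": 0,"tz": 0,"ax": 0,"ay": 0,"az": 0,"jaw": 0.2}
    - {"tx": 0,"ty": 0,"tz": 0,"ax": 0,"ay": 0,"az": 0,"jaw": 0.2}

```text
time_s: 36.7
tcp_pos: [0.6307, 0.1601, 0.0449]
tcp_rot: [1.0, -0.026, 0.0, -0.0]
ft_force: [-0.5, 3.4, 2.7]
gripper_width: 0.332
gripper_force: 20.0
```

```bash
python3 go.py
```

```text
t 36.7 pos [0.6307 0.1601 0.0449] psi -0.0522 tilt [ 0.0008 -0.0008] w 0.332 F [-0.5  3.4  2.7] g 20.0
```

Gripped. I lift 4 mm, shift −1.9 mm, then lower again.

apply_moves:
  targets:
    - {"tx": 0,"ty": 0,"tz": -0.004,"ax": 0,"ay": 0,"az": 0,"jaw": 0.2}
    - {"tx": 0,"ty": 0,"tz": 0,"ax": 0,"ay": 0,"az": 0,"jaw": 0.2}
    - {"tx": -0.0019,"ty": 0,"tz": 0,"ax": 0,"ay": 0,"az": 0,"jaw": 0.2}
    - {"tx": 0,"ty": 0,"tz": 0.002,"ax": 0,"ay": 0,"az": 0,"jaw": 0.2}
    - {"tx": 0,"ty": 0,"tz": 0.0015,"ax": 0,"ay": 0,"az": 0,"jaw": 0.2}
    - {"tx": 0,"ty": 0,"tz": 0,"ax": 0,"ay": 0,"az": 0,"jaw": 0.2}
    - {"tx": 0,"ty": 0,"tz": 0,"ax": 0,"ay": 0,"az": 0,"jaw": 0.2}

```text
time_s: 37.58
tcp_pos: [0.6285, 0.1598, 0.0452]
tcp_rot: [1.0, -0.026, 0.0, -0.0]
ft_force: [-0.6, 0.5, 1.9]
gripper_width: 0.339
gripper_force: 20.0
```

apply_moves:
  targets:
    - {"tx": 0,"ty": 0,"tz": 0.0004,"ax": 0,"ay": 0,"az": 0,"jaw": 0.2}
    - {"tx": 0,"ty": 0,"tz": 0,"ax": 0,"ay": 0,"az": 0,"jaw": 0.2}
    - {"tx": 0,"ty": 0,"tz": 0,"ax": 0,"ay": 0,"az": 0,"jaw": 0.2}

```text
time_s: 37.95
tcp_pos: [0.6287, 0.1598, 0.045]
tcp_rot: [1.0, -0.026, 0.0, -0.0]
ft_force: [-2.6, 1.0, 5.6]
gripper_width: 0.34
gripper_force: 20.0
```

Contact; release, rise, clear off.

apply_moves:
  targets:
    - {"tx": 0,"ty": 0,"tz": 0,"ax": 0,"ay": 0,"az": 0,"jaw": 0.36}
    - {"tx": 0,"ty": 0,"tz": 0,"ax": 0,"ay": 0,"az": 0,"jaw": 0.45}
    - {"tx": 0,"ty": 0,"tz": 0,"ax": 0,"ay": 0,"az": 0,"jaw": 0.6}
    - {"tx": 0,"ty": 0,"tz": 0,"ax": 0,"ay": 0,"az": 0,"jaw": 0.6}
    - {"tx": 0,"ty": 0,"tz": -0.02,"ax": 0,"ay": 0,"az": 0,"jaw": 0.6}
    - {"tx": 0,"ty": 0,"tz": -0.04,"ax": 0,"ay": 0,"az": 0,"jaw": 0.6}
    - {"tx": 0,"ty": 0,"tz": -0.05,"ax": 0,"ay": 0,"az": 0,"jaw": 0.6}
    - {"tx": 0,"ty": 0,"tz": -0.03,"ax": 0,"ay": 0,"az": 0,"jaw": 0.6}

```text
time_s: 38.95
tcp_pos: [0.63, 0.1599, 0.1898]
tcp_rot: [1.0, -0.026, 0.003, -0.0]
ft_force: [-0.2, -0.2, -0.6]
gripper_width: 0.602
gripper_force: 0.0
```

apply_moves:
  targets:
    - {"tx": -0.045,"ty": -0.03,"tz": 0,"ax": 0,"ay": 0,"az": 0,"jaw": 0.6}
    - {"tx": -0.045,"ty": -0.03,"tz": 0,"ax": 0,"ay": 0,"az": 0,"jaw": 0.6}
    - {"tx": -0.045,"ty": -0.03,"tz": 0,"ax": 0,"ay": 0,"az": 0,"jaw": 0.6}
    - {"tx": -0.045,"ty": -0.03,"tz": 0,"ax": 0,"ay": 0,"az": 0,"jaw": 0.6}
    - {"tx": 0,"ty": 0,"tz": 0,"ax": 0,"ay": 0,"az": 0,"jaw": 0.6}
    - {"tx": 0,"ty": 0,"tz": 0,"ax": 0,"ay": 0,"az": 0,"jaw": 0.6}
    - {"tx": 0,"ty": 0,"tz": 0,"ax": 0,"ay": 0,"az": 0,"jaw": 0.6}

```text
time_s: 39.83
tcp_pos: [0.4562, 0.2884, 0.1853]
tcp_rot: [1.0, -0.027, 0.001, -0.0]
ft_force: [1.0, 0.1, -0.8]
gripper_width: 0.601
gripper_force: 0.0
```

```bash
python3 - <<'E'
from geo import *
cv2.imwrite('pics/t7.png',cv2.resize(cv2.convertScaleAbs(C['top']['img'][145:225,100:300,::-1],alpha=1.6,beta=15),None,fx=4,fy=4,interpolation=cv2.INTER_CUBIC))
E
```

```text
(no output)
```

View pics/t7.png

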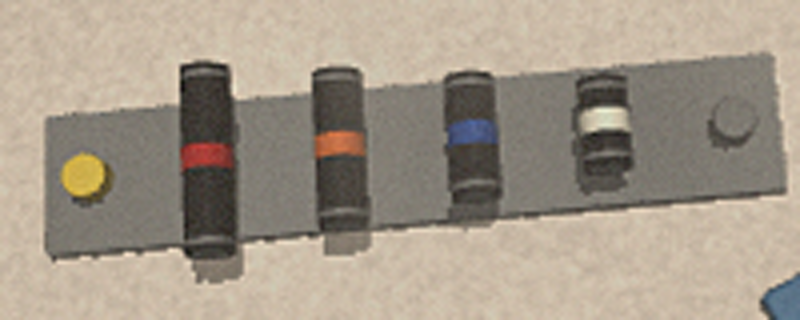

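Red's band is now at (207,155), in line with orange (340,143), blue (472,131) and white (605,120). All four are settled and the arm is clear.

```bash
python3 -c "
from station import r
print(r.job_done())"
```

```text
the job is handed in; nothing more can be done
None
```

All four barrels lie settled on the rack in order of length (red by the yellow stop, then orange, blue and white), each centred on its cradle to within about 2 mm by camera, and the job was handed in at about 40 s.

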